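Set a sample tube at the reading position of a curved rail

ROBOT

A 7-joint arm with a two-finger parallel gripper is mounted at the origin on a cart in front of the work surface, level with it; the furniture and walls round the work are solid. World frame = base frame: x ahead of the robot, y to its left, z up, the work surface at z = 0. Lengths are in m, angles in rad, forces in N, time in s.
With the tool pointing down it reaches from about 0.35 to 0.9 m from the base axis. Payload 8.1 kg.
Tool frame: the origin (TCP) lies at the very end of the fingers, on their centre line; the grasp point (between the pads) lies behind it (manip.grasp_offset is the z of the grasp point in the tool frame, in m); z points along the fingers, y is the direction in which the jaws open and shut (so a half turn about z gives the same grasp; the last joint's range is limited). The gripper opens to 92 mm and grips with 3 to 60 N. Pads are 19 mm wide; open, the fingers measure 130 mm over their backs; the gripper's body (75 mm by 190 mm) begins 47 mm behind the grasp point.
Start: joints at [1.032, 0.434, 0.025, 1.573, -0.012, 1.134, -0.075], TCP at [0.264, -0.567, 0.227] pointing down, gripper open.
Joint ranges: [-2.62, 2.62], [-0.44, 2.09], [-1.27, 1.32], [0.08, 2.57], [-1.32, 4.46], [0.12, 2], [-2.74, 2.74]. Speed limits (rad/s): [2.22, 2.22, 3.01, 3.01, 3.14, 3.14, 3.14].

INTERFACE

Orientations are given as a rotation vector (axis times angle).
In Python, from cell import manip gives the robot as it stands.
- The arm moves only by the tool carry_out, never from a script. Its argument "increments" is a list of rows, each a list of 2 entries, a list of its own where there are three numbers: the shift along the tool's x, y, z in cm, then the turn about the tool's z in degrees. In form: [[[tx, ty, tz], spin], ...]. A call has 1 to 10 rows; each row is the pose to reach, as a shift and turn from the pose commanded when the call began, along the tool's axes at that moment; what a row does not reach only later rows make up. A row lasts 1/12 s, in which the tool goes at most 41.7 mm and 7.16 degrees, less where a joint would pass 70% of its speed; a pose out of reach is approached as far as the arm can. A call with a gripper value outside its range is refused whole. "jaw" is the opening, from -1 (shut) to 1 (fully open), set as the call begins (left out, the last holds). The fingers move at their own pace and stop on an object; the grip force is fixed at half the most. Time passes only in rows, so rows that repeat a pose let the fingers close. It gives the time, the measured TCP pose, the force and the opening at its end, in the units of the state.
- manip.read_state(): the state, without advancing time (a new reading comes with each control period).
- manip.snapshot(name): name is "scene" or "top" or "wrist"; returns (picture, depth): 480x640x3 uint8, red, green, blue; 480x640 float32, m along the optical axis (not along the pixel's ray), 0 where there is no reading.
- manip.get_calibration(name): a dict with "fx", "fy", "cx", "cy" (pixels), "eye" and "orientation" of the camera in the world; the wrist camera has in their place "T_tool_cam" (4x4, takes a point from camera to tool coordinates, whose origin is the TCP and whose axes are the flange's). Camera axes: x right, y down, z forward; pixel columns grow to the right and rows downward; lengths in m; the calibration is good to about 2 mm. A picture is of the moment at which its call begins: read the wrist's pose just before it. get_calibration takes no time and is no camera call.
- manip.close_job(): hands the job in, once; it reports no verdict.
The state is a dict: "time": time; "joints": joint angles; "qvel": joint speeds; "joint_torque": joint torques, N m; "ee_pos": TCP position; "orientation": TCP orientation; "contact_force": force on the tool from outside, world axes, zero at the start; "wrist_torque": the same for the moment, N m; "gripper_width": finger opening in m.
Only numpy, scipy, OpenCV 4.12 (cv2) and the standard library are available. Lean on these libraries where they do the work, as an engineer would, in place of code of your own. Each camera call takes 0.05 s, during which the arm holds its last target.

TASK

Thread the loose bored carrier block onto the free end of the curved guide rod and slide it round the bend until it stands against the stop block; let go of it, then swing the retaining bar round behind it until it reaches its stop. Finally take the capped sample tube from the rack and set it fully down in the carrier's socket; keep the tube upright throughout and do not shift the small bottle or the culture dish that stand nearby.

Things in the scene. Friction and masses are not known exactly. Their poses are not given: they have to be found in the camera images.
- arc_stand: Fixed aluminium disc, 230 mm across, 12 mm thick; origin centre of underside, z up. At its centre a pivot pin, 10 mm thick, top 54 mm above the bench. A level steel rod, 9 mm thick, is bent to 80 mm radius about it, axis 29 mm above the bench. Polar angles here run counter-clockwise from +x: free end at 140 deg, then on counter-clockwise to the black stop block, the rod's only support.
- rod_tip (a point): Point on the rod's axis at its free end (140 deg; the rounded tip reaches 4.5 mm further back); x axis along the rod towards the stop block, z up.
- rod_entry (a point): Point on the rod's axis 28 mm in from rod_tip (160 deg); x axis along the rod towards the stop block.
- rod_park (a point): Point on the rod's axis at 220 deg, where the bore's centre is when the carrier stands against the stop block; x axis along the rod towards the block. The block (26 mm long, 30 mm wide, top 48 mm above the bench) begins 15 mm past this point. A fixed microscope, 440 mm tall, stands on the -y side of the disc (y below 0.05).
- carrier: Loose grey upright block, 30 x 30 mm, 64 mm tall, 0.11 to 0.2 kg; origin centre of underside, z up. A 15.5 mm bore runs through along its x axis, 17 mm above the underside (either end may lead): 3 mm of play on the rod while the underside slides on the disc. A 19 mm round socket, 28 mm deep, opens in its top. Grasp the upper half across its plain sides (y axis, 30 mm).
- carrier_bore (a point): Centre of the carrier's bore.
- carrier_socket (a point): Centre of the socket's floor, 36 mm above the carrier's underside, 28 mm below its top. The tube has 2 mm of play in it and may lean a little.
- retaining_bar (a joint): Angle (rad) of the dark steel bar, 10 mm wide, that turns level about the central pin and over the rod (38 to 46 mm above the bench). At 0 it points to polar angle 50 deg; grows counter-clockwise to 2.618 (200 deg), against a small stop pin near the centre, behind the parked carrier. Starts at -0.3 to 0.15. Light friction: under 1 N at its end turns it.
- bar_post (a point): Centre of the top of the upright post at the bar's free end, 100 mm from the pin's axis; the post is 10 mm thick, its top 72 mm above the bench (26 mm above the bar).
- sample_tube: Capped sample tube, 70 mm tall, body 15 mm, cap 18 mm wide over the top 12 mm; 12 g. Stands on the bench in a cell of the rack, leaning up to 0.07 rad; origin at the centre of its foot, z up.
- tube_rack: Wire-grid tube rack, heavy, 46 x 107 mm, 38 mm tall, 5 x 2 cells; origin at the centre of its underside. Only the one tube stands in it, in the middle cell of the row at -x, so the cap stands above the wires with no neighbours. A bottle 90 mm tall and a 55 mm pot stand behind it (+x).
- oil_bottle: Bystander: small amber bottle with a black cap, 28 mm wide, 57 mm tall; origin at its underside.
- petri_dish: Bystander: flat round culture dish, 60 mm wide, 12 mm tall, just beside the disc; origin at its underside.

How it is judged:
On the way, in this order (a step that is already met when the one before it is completed fails the run):
1. the carrier is threaded on the rod (distance between carrier_bore and rod_entry below 0.018 m and angle between the x axis of carrier and the x axis of rod_entry, either way round below 0.4 rad).
2. the carrier stands against the stop block, upright and let go (distance between carrier_bore and rod_park below 0.007 m and angle between the x axis of carrier and the x axis of rod_park, either way round below 0.2 rad and angle between carrier's own z axis and vertical below 0.1 rad and contact force between the fingers and carrier below 0.1 N), for 0.1 s.
3. the retaining bar is at its stop behind the carrier (value of joint retaining_bar above 2.55 rad and distance between carrier_bore and rod_park below 0.007 m), for 0.1 s.
4. the tube stands fully down in the carrier's socket (distance between sample_tube and carrier_socket below 0.006 m and angle between sample_tube's own z axis and vertical below 0.25 rad), for 0.1 s.
At the end, for the whole second after the job is handed in: Carrier against the stop block (bore centre within 7 mm of rod_park, in line within 0.2 rad, upright within 0.1 rad), retaining bar at its stop (joint above 2.55), tube down in the socket (foot within 6 mm of its floor centre, tilt below 0.25 rad), all at rest (all of step 3 and all of step 4 and angle between the x axis of carrier and the x axis of rod_park, either way round below 0.2 rad and angle between carrier's own z axis and vertical below 0.1 rad and linear speed of each of sample_tube, carrier below 0.02 m/s); the robot touches nothing.
It fails at once if the tube is tipped over (angle between sample_tube's own z axis and vertical above 0.7 rad).
It fails at once if the oil bottle or the culture dish is shifted by more than 30 mm (distance of any of oil_bottle, petri_dish from where it was at the start of the episode above 0.03 m).
It also fails if it takes over 72 s, if anything falls off the work surface, if the arm or the gripper's body presses on something with over 40 N, if the wrist force passes 120 N, or if a joint passes its speed limit or range.

## Working session

There is one attempt and no reset: what is moved stays moved. The work goes in short steps, Python scripts to look and compute and a tool call to move; the robot and the scene stay as the last step left them, time stands still between calls to the robot, and variables do not carry over. Pictures are saved under pics/ and viewed, and the job is handed in when it is done.

Besides the shell and the picture viewer there is one more tool, called after "Call:" as name(argument=value, ...) on one line, values as JSON. carry_out: Moves the arm, as the interface text tells. Its arguments: {"type":"object","properties":{"increments":{"type":"array"},"jaw":{"type":"number"}},"required":["increments"]}

```bash
ls; mkdir -p pics; python3 - <<'E'
from cell import manip
import cv2, numpy as np
s=manip.read_state()
for k,v in s.items(): print(k,np.round(v,4))
print(manip.grasp_offset)
for n in ("scene","top","wrist"):
    print(n,{k:np.round(v,4).tolist() for k,v in manip.get_calibration(n).items()})
    p,d=manip.snapshot(n)
    cv2.imwrite(f"pics/{n}0.png",p[:,:,::-1]); np.save(f"pics/{n}0.npy",d)
E
```

```text
pics
time 0.0
joints [ 1.0325  0.4352  0.025   1.5741 -0.0116  1.134  -0.0751]
qvel [ 0.0009  0.0004 -0.0006  0.0012 -0.0002 -0.0017  0.0007]
joint_torque [ 1.10000e-03 -6.67851e+01  9.85500e-01 -3.14458e+01 -6.06000e-02
  4.28000e-02  2.00000e-04]
ee_pos [ 0.2635 -0.5662  0.226 ]
orientation [-3.0659e+00 -6.7870e-01  7.0000e-04]
contact_force [-0.4496 -0.3413 -0.3845]
wrist_torque [-0.0023  0.0146  0.031 ]
gripper_width 0.0915
-0.0188
scene {'fx': 604.2481, 'fy': 604.2481, 'cx': 321.6678, 'cy': 245.4848, 'eye': [0.4927, -0.3745, 0.6332], 'orientation': [-2.275, 0.0475, -0.036]}
top {'fx': 444.8979, 'fy': 444.8979, 'cx': 316.4009, 'cy': 233.5982, 'eye': [0.4473, 0.2559, 0.9134], 'orientation': [-2.118, 2.1739, -0.0898]}
wrist {'fx': 382.6606, 'fy': 382.6606, 'cx': 317.8895, 'cy': 238.065, 'T_tool_cam': [[-0.0003, -0.9625, -0.2711, 0.0726], [1.0, -0.0004, 0.0, 0.0003], [-0.0001, -0.2711, 0.9625, -0.1577], [0.0, 0.0, 0.0, 1.0]]}
```

View pics/scene0.png

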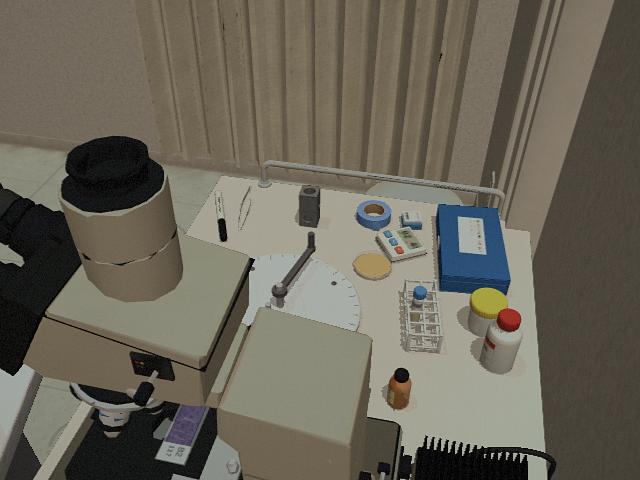

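View pics/top0.png

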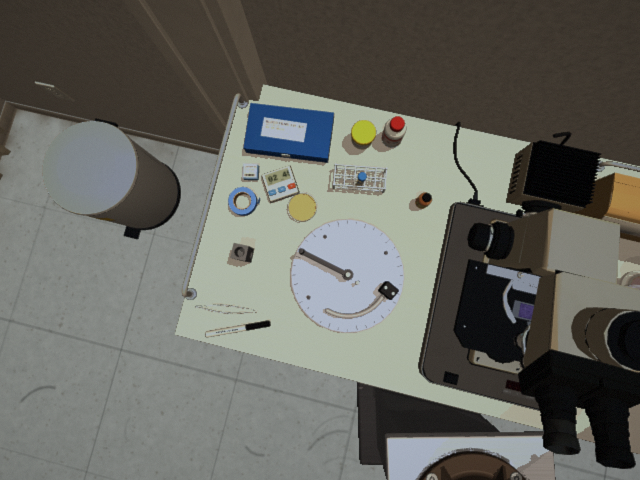

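View pics/wrist0.png

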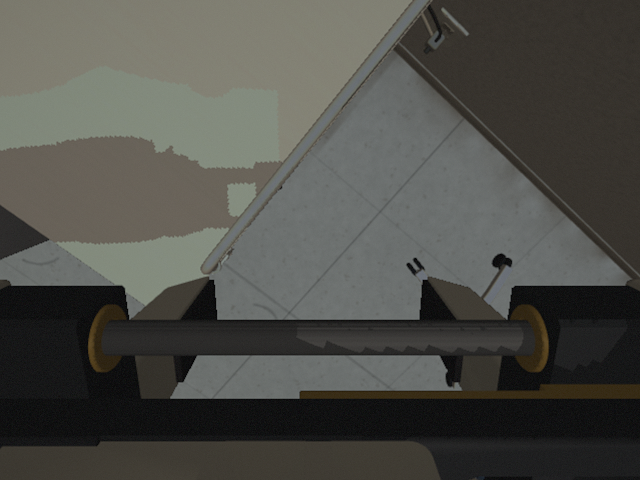

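```bash
cat > h.py <<'E'
import numpy as np, cv2
from scipy.spatial.transform import Rotation as R
from cell import manip
def cam(n,state=None):
    c=manip.get_calibration(n)
    if n=="wrist":
        s=state; Rt=R.from_rotvec(s["orientation"]).as_matrix(); T=np.array(c["T_tool_cam"])
        return c,Rt@T[:3,3]+np.array(s["ee_pos"]),Rt@T[:3,:3]
    return c,np.array(c["eye"]),R.from_rotvec(c["orientation"]).as_matrix()
def ray(C,u,v):
    c,e,M=C; return e,M@np.array([(u-c["cx"])/c["fx"],(v-c["cy"])/c["fy"],1.])
def onz(C,u,v,z):
    e,d=ray(C,u,v); return e+d*(z-e[2])/d[2]
def proj(C,p):
    c,e,M=C; q=M.T@(np.asarray(p)-e); return np.array([c["cx"]+c["fx"]*q[0]/q[2],c["cy"]+c["fy"]*q[1]/q[2]])
def depthpts(C,d):
    c,e,M=C; v,u=np.mgrid[:480,:640]; 
    P=np.stack([(u-c["cx"])/c["fx"]*d,(v-c["cy"])/c["fy"]*d,d],-1); W=P@M.T+e; W[d==0]=np.nan; return W
def zoom(img,x0,y0,w,h,k,name):
    cv2.imwrite("pics/"+name,cv2.resize(img[y0:y0+h,x0:x0+w],None,fx=k,fy=k,interpolation=cv2.INTER_CUBIC))
E
python3 - <<'E'
from h import *
im=cv2.imread("pics/top0.png"); zoom(im,220,140,200,150,4,"t1.png"); zoom(im,270,210,150,130,5,"t2.png")
d=np.load("pics/top0.npy");W=depthpts(cam("top"),d)
for (u,v) in [(347,275),(302,251),(241,252),(388,290),(320,240),(340,330),(250,320),(362,176),(424,200),(301,208)]: print(u,v,np.round(W[v,u],4))
im=cv2.imread("pics/scene0.png"); zoom(im,230,170,230,180,3,"s1.png")
E
```

```text
347 275 [0.4663 0.226  0.0564]
302 251 [0.5134 0.3103 0.0725]
241 252 [0.5173 0.4336 0.0389]
388 290 [0.4358 0.148  0.0471]
320 240 [0.5393 0.277  0.0149]
340 330 [0.3591 0.2419 0.0144]
250 320 [0.3817 0.4229 0.0045]
362 176 [0.6556 0.1915 0.0704]
424 200 [0.6079 0.0718 0.0544]
301 208 [0.6084 0.3151 0.0029]
```

View pics/t1.png

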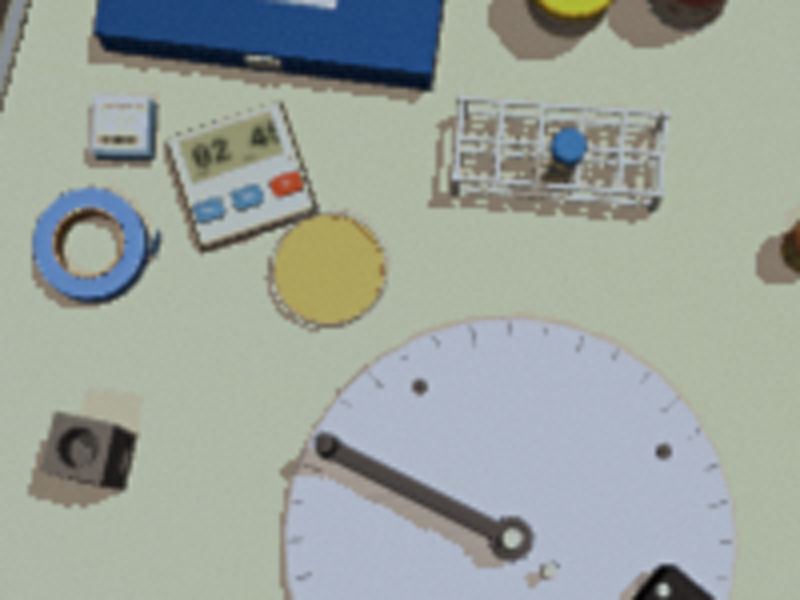

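View pics/t2.png

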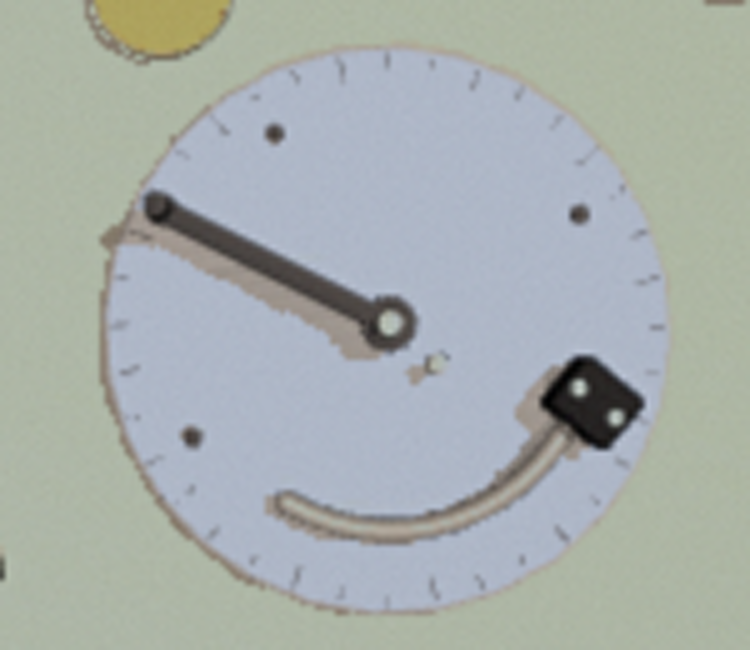

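View pics/s1.png

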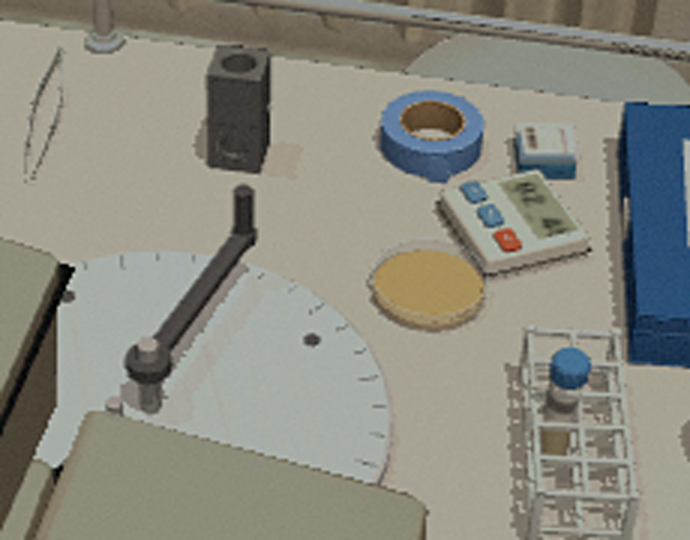

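```bash
python3 - <<'E'
from h import *
C=cam("top"); im=cv2.imread("pics/top0.png"); d=np.load("pics/top0.npy");W=depthpts(C,d)
hsv=cv2.cvtColor(im,cv2.COLOR_BGR2HSV)
# disc: bluish white
for p in [(340,240),(270,280)]: print(hsv[p[1],p[0]])
m=((hsv[...,0]>105)&(hsv[...,0]<135)&(hsv[...,2]>140)).astype(np.uint8)*255
m[:, :270]=0; m[:210]=0;m[345:]=0;m[:,420:]=0
m=cv2.morphologyEx(m,cv2.MORPH_CLOSE,np.ones((3,3)))
cs,_=cv2.findContours(m,0,2); c=max(cs,key=cv2.contourArea); h=cv2.convexHull(c)[:,0]
P=np.array([onz(C,u,v,0.012)[:2] for u,v in h])
A=np.c_[2*P,np.ones(len(P))]; s=np.linalg.lstsq(A,(P**2).sum(1),rcond=None)[0]; print("disc",s[:2],np.sqrt(s[2]+s[:2]@s[:2]),len(P))
t2=lambda u,v:((u+.5)/5-.5+270,(v+.5)/5-.5+210)
print("pin top",onz(C,*t2(390,323),.054))
c0=onz(C,*t2(390,323),.054)[:2]
c0=s[:2]
ang=lambda p:(np.degrees(np.arctan2(*(p[:2]-c0)[::-1])),np.linalg.norm(p[:2]-c0))
print("post",onz(C,*t2(158,205),.072),ang(onz(C,*t2(158,205),.072)))
for n,u,v,z in [("tip",272,500,.029),("rodmid",390,528,.0335),("rod",560,438,.0335),("scr1",579,387,.048),("scr2",616,417,.048),("blockc",593,393,.048),("stop",436,363,.02),("h1",275,133,.012),("h2",579,214,.012),("h3",192,437,.012)]:
    p=onz(C,*t2(u,v),z); print(n,np.round(p,4),np.round(ang(p),3))
t1=lambda u,v:((u+.5)/4-.5+220,(v+.5)/4-.5+140)
for n,u,v,z in [("c1",53,413,.064),("c2",114,428,.064),("c3",102,489,.064),("c4",40,474,.064),("sock",77,449,.064),("cap",569,145,.07),("dish",329,270,.012)]:
    print(n,np.round(onz(C,*t1(u,v),z),4))
for (u,v) in [(424,200),(247,258),(237,256)]: print(W[v,u])
E
```

```text
[111  29 199]
[ 45  25 183]
disc [0.4679724  0.22489229] 0.11264593902809919 48
pin top [0.46784641 0.22474099 0.054     ]
post [0.51422424 0.31187976 0.072     ] (np.float64(62.00011088990663), np.float64(0.09851930133967375))
tip [0.4004 0.2723 0.029 ] [1.44953e+02 8.30000e-02]
rodmid [0.3889 0.2266 0.0335] [1.78798e+02 7.90000e-02]
rod [0.422  0.1593 0.0335] [-1.24995e+02  8.00000e-02]
scr1 [0.4417 0.1528 0.048 ] [-1.10034e+02  7.70000e-02]
scr2 [0.4299 0.1392 0.048 ] [-1.13929e+02  9.40000e-02]
blockc [0.4393 0.1475 0.048 ] [-1.10359e+02  8.30000e-02]
stop [0.4523 0.2057 0.02  ] [-1.29211e+02  2.50000e-02]
h1 [0.5471 0.2675 0.012 ] [28.301  0.09 ]
h2 [0.5108 0.1456 0.012 ] [-61.623   0.09 ]
h3 [0.4252 0.3041 0.012 ] [1.18367e+02 9.00000e-02]
c1 [0.5333 0.4442 0.064 ]
c2 [0.5253 0.4147 0.064 ]
c3 [0.4961 0.4206 0.064 ]
c4 [0.504  0.4506 0.064 ]
sock [0.5156 0.4326 0.064 ]
cap [0.6559 0.1917 0.07  ]
dish [0.6086 0.3127 0.012 ]
[0.60790664 0.07177634 0.05436757]
[0.50431613 0.41960441 0.0501038 ]
[0.50779572 0.43641677 0.06340796]
```

```bash
cat >> h.py <<'E'
def yaw(s):
    M=R.from_rotvec(s["orientation"]).as_matrix(); return np.degrees(np.arctan2(M[1,1],M[0,1])),np.degrees(np.arccos(-M[2,2]))
def plan(p,yw,s=None):
    s=s or manip.read_state(); M=R.from_rotvec(s["orientation"]).as_matrix()
    dd=M.T@(np.array(p)-np.array(s["ee_pos"]))*100; dy=-((yw-yaw(s)[0]+180)%360-180)
    print("plan",np.round(dd,2).tolist(),round(dy,1)," at",np.round(s["ee_pos"],4),np.round(yaw(s),2),"t",s["time"],"F",np.round(s["contact_force"],1),"w",round(s["gripper_width"],4))
E
python3 - <<'E'
from h import *
plan([.264,-.567,.54],-65)
W=depthpts(cam("top"),np.load("pics/top0.npy"))
# tall things near y<.06
for y0 in (-.3,-.2,-.1,0,.03): 
    m=(W[...,1]>y0)&(W[...,1]<y0+.1)&(W[...,2]>.1); print(y0,np.nanmax(W[m][:,2]) if m.any() else 0, W[m][:,0].min() if m.any() else 0,W[m][:,0].max() if m.any() else 0)
E
```

```text
plan [-0.0, 0.05, -31.39] -0.0  at [ 0.2636 -0.5663  0.2261] [-65.03   0.07] t 0.15 F [ 0.5 -0.5 -0.5] w 0.0921
-0.3 0.27702172573488093 0.42783170261360515 0.7456279607052119
-0.2 0.41776721903492386 0.29199068570974707 0.7727280188971272
-0.1 0.44393970031309615 0.2302138172941511 0.7994016811365245
0 0.3863269330859326 0.24620074508482898 0.8264056252348404
0.03 0.3722748678793152 0.3405440929364195 0.8345483320206697
```

Call:
carry_out(increments=[[[0, 0, -4], 0], [[0, 0, -8], 0], [[0, 0, -12], 0], [[0, 0, -16], 0], [[0, 0, -20], 0], [[0, 0, -24], 0], [[0, 0, -28], 0], [[0, 0, -31], 0]])

```text
time: 0.82
ee_pos: [0.2636, -0.5662, 0.5403]
orientation: [3.065, 0.679, 0.001]
contact_force: [0.7, -0.4, 0.4]
gripper_width: 0.0918
```

```bash
python3 - <<'E'
from h import *
plan([.515,.4325,.54],-13.4)
E
```

```text
plan [64.95, -79.92, -0.18] -51.6  at [ 0.2636 -0.5662  0.5403] [-65.03   0.16] t 0.8167 F [ 0.7 -0.4  0.4] w 0.0918
```

Call:
carry_out(increments=[[[2.6, -3.2, 0], -2], [[5.2, -6.4, 0], -4], [[7.8, -9.6, 0], -6], [[10.4, -12.8, 0], -8], [[13, -16, 0], -10], [[15.6, -19.2, 0], -12], [[18.2, -22.4, 0], -14], [[20.8, -25.6, 0], -16], [[23.4, -28.8, 0], -18], [[26, -32, 0], -20]])

```text
time: 1.65
ee_pos: [0.3642, -0.1646, 0.5367]
orientation: [2.901, 1.203, -0.0]
contact_force: [1.1, -0.9, 0.3]
gripper_width: 0.0917
```

```bash
python3 - <<'E'
from h import *
plan([.515,.4325,.54],-13.4); print(manip.read_state()["joints"])
E
```

```text
plan [52.92, -31.51, -0.35] -31.5  at [ 0.3642 -0.1646  0.5367] [-4.495e+01  3.000e-02] t 1.65 F [ 1.1 -0.9  0.3] w 0.0917
[ 0.5850934  -0.02571698 -0.27997128  1.41328432 -0.00681012  1.75281731
 -0.48047348]
```

Call:
carry_out(increments=[[[3.4, -2, 0], -2], [[6.8, -4, 0], -4], [[10.2, -6, 0], -6], [[13.6, -8, 0], -8], [[17, -10, 0], -10], [[20.4, -12, 0], -12], [[23.8, -14, 0], -14], [[27.2, -16, 0], -16], [[30.6, -18, 0], -18], [[34, -20.2, 0], -20]])

```text
time: 2.48
ee_pos: [0.4626, 0.2178, 0.5366]
orientation: [2.65, 1.687, -0.0]
contact_force: [0.1, -1.5, 0.3]
gripper_width: 0.0923
```

```bash
python3 - <<'E'
from h import *
plan([.515,.4325,.25],-13.4); print(manip.read_state()["joints"])
E
```

```text
plan [21.67, -4.34, 28.65] -11.6  at [0.4626 0.2178 0.5366] [-2.503e+01  2.000e-02] t 2.4833 F [ 0.1 -1.5  0.3] w 0.0923
[-0.01069937  0.23449182 -0.72899656  1.16740527  0.1597268   1.79513623
 -1.12690164]
```

Call:
carry_out(increments=[[[3.1, -0.6, 2], -2], [[6.2, -1.2, 4], -4], [[9.3, -1.8, 6], -6], [[12.4, -2.5, 9], -8], [[15.5, -3.1, 12], -10], [[18.6, -3.7, 15], -11.6], [[21.7, -4.3, 18.5], -11.6], [[21.7, -4.3, 22.5], -11.6], [[21.7, -4.3, 26.5], -11.6], [[21.7, -4.3, 28.6], -11.6]])

```text
time: 3.32
ee_pos: [0.5138, 0.4307, 0.2455]
orientation: [2.464, 1.948, -0.008]
contact_force: [0.1, 0.2, -0.1]
gripper_width: 0.0917
```

```bash
python3 - <<'E'
from h import *
plan([.515,.4325,.029],-13.4); s=manip.read_state(); print(s["joints"])
p,d=manip.snapshot("wrist"); cv2.imwrite("pics/w1.png",p[:,:,::-1])
C=cam("wrist",s); print([proj(C,[x,y,.064]) for x,y in [(.5333,.4442),(.5253,.4147),(.4961,.4206),(.504,.4506)]])
E
```

```text
plan [0.29, 0.14, 21.65] 0.0  at [0.5138 0.4307 0.2455] [-13.35   0.3 ] t 3.3167 F [ 0.1  0.2 -0.1] w 0.0917
[-0.34312709  0.60785452 -0.73894276  1.37156795  0.40664806  1.32150349
 -1.32623938]
[array([336.55089473, 193.4217494 ]), array([335.05018195, 226.6589737 ]), array([302.4665095 , 227.70032744]), array([302.92016264, 194.01132106])]
```

View pics/w1.png

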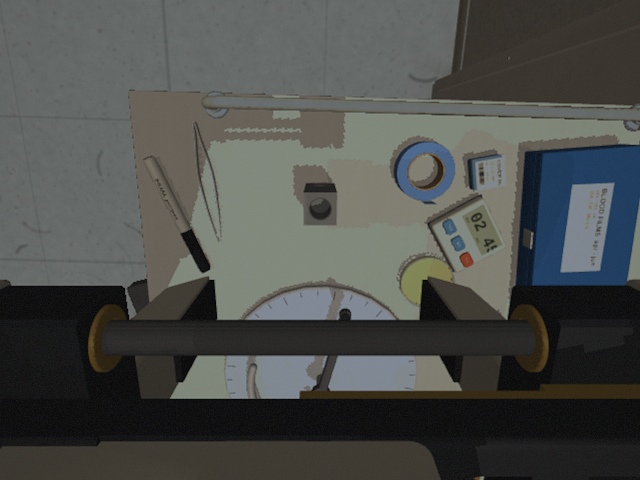

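Call:
carry_out(increments=[[[0.3, 0.15, 4], 0], [[0.3, 0.15, 8], 0], [[0.3, 0.15, 12], 0], [[0.3, 0.15, 15], 0], [[0.3, 0.15, 18], 0], [[0.3, 0.15, 20], 0], [[0.3, 0.15, 21.1], 0], [[0.3, 0.15, 21.1], 0]])

```text
time: 4.03
ee_pos: [0.5169, 0.4327, 0.0379]
orientation: [2.466, 1.945, -0.005]
contact_force: [0.3, -0.0, -0.5]
gripper_width: 0.0918
```

```bash
python3 - <<'E'
from h import *
plan([.515,.4325,.030],-13.4); s=manip.read_state(); print(s["joints"])
E
```

```text
plan [-0.06, -0.18, 0.79] -0.1  at [0.5169 0.4327 0.0379] [-13.46   0.19] t 4.0333 F [ 0.3 -0.  -0.5] w 0.0918
[-0.38308934  0.79804209 -0.64920633  1.5773847   0.55612335  0.9614161
 -1.44860748]
```

Call:
carry_out(increments=[[[0, -0.2, 0.7], 0], [[0, -0.2, 0.7], 0]])

```text
time: 4.2
ee_pos: [0.5154, 0.435, 0.0335]
orientation: [-2.466, -1.946, -0.002]
contact_force: [-0.3, -0.3, -0.5]
gripper_width: 0.0922
```

Call:
carry_out(increments=[[[0, 0, 0], 0], [[0, 0, 0], 0], [[0, 0, 0], 0], [[0, 0, 0], 0], [[0, 0, 0], 0]], jaw=-1)

```text
time: 4.62
ee_pos: [0.5156, 0.4344, 0.0332]
orientation: [2.466, 1.946, 0.001]
contact_force: [-0.2, -0.9, -0.3]
gripper_width: 0.0631
```

```bash
python3 - <<'E'
from h import *
plan([.515,.4325,.030],-13.4); s=manip.read_state(); print(s["joints"])
E
```

```text
plan [-0.19, -0.01, 0.32] -0.0  at [0.5156 0.4344 0.0332] [-13.44   0.04] t 4.6167 F [-0.2 -0.9 -0.3] w 0.0631
[-0.38690634  0.80152645 -0.64637922  1.58415723  0.56198583  0.94823275
 -1.45646732]
```

Call:
carry_out(increments=[[[-0.2, 0, 0.3], 0], [[-0.2, 0, 0.3], 0], [[-0.2, 0, 0.3], 0], [[-0.2, 0, 0.3], 0], [[-0.2, 0, 0.3], 0], [[-0.2, 0, 0.3], 0], [[-0.2, 0, 0.3], 0], [[-0.2, 0, 0.3], 0]])

```text
time: 5.28
ee_pos: [0.515, 0.4323, 0.0297]
orientation: [2.466, 1.946, 0.0]
contact_force: [0.2, 0.2, -0.3]
gripper_width: 0.0299
```

```bash
python3 - <<'E'
from h import *
plan([.515,.4325,.030],-13.4); s=manip.read_state(); print(s["joints"])
p,d=manip.snapshot("top"); cv2.imwrite("pics/t3.png",p[:,:,::-1]);
p,d=manip.snapshot("wrist"); cv2.imwrite("pics/w3.png",p[:,:,::-1]);
E
```

```text
plan [0.02, 0.0, -0.03] -0.0  at [0.515  0.4323 0.0297] [-1.343e+01  1.000e-02] t 5.2833 F [ 0.2  0.2 -0.3] w 0.0299
[-0.38544609  0.80350486 -0.64459121  1.59059825  0.5648584   0.94096353
 -1.45807219]
```

View pics/w3.png

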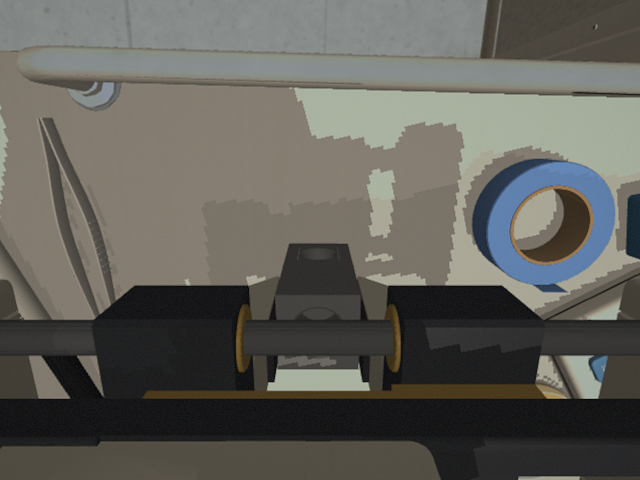

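View pics/t3.png

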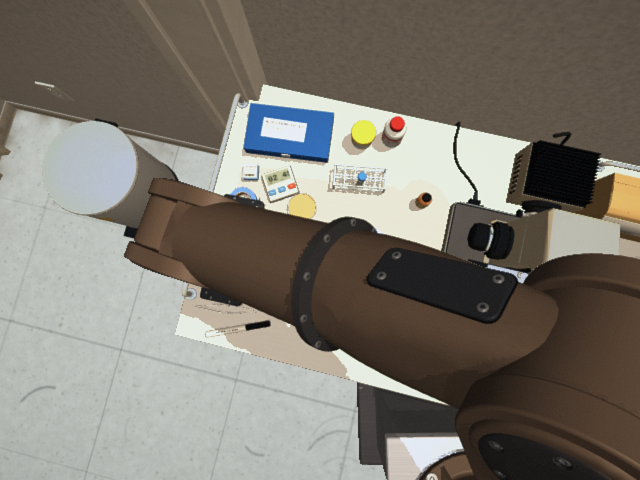

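```bash
cat >> h.py <<'E'
c0=np.array([.468,.2248]); Y0=8.3
def arc(thetas,r=.0794,z=.0425,s=None,yoff=180):
    s=s or manip.read_state(); M=R.from_rotvec(s["orientation"]).as_matrix(); out=[]
    for t in thetas:
        a=np.radians(t); p=[c0[0]+r*np.cos(a),c0[1]+r*np.sin(a),z]
        dd=M.T@(np.array(p)-np.array(s["ee_pos"]))*100; dy=-((t+yoff-yaw(s)[0]+180)%360-180)
        out.append([np.round(dd,2).tolist(),round(dy,1)])
    print(out)
E
python3 - <<'E'
from h import *
plan([.515,.4325,.030],-13.4); arc([122],z=.08);arc([122])
E
```

```text
plan [0.02, 0.0, -0.03] -0.0  at [0.5149 0.4323 0.0297] [-13.43   0.  ] t 5.3833 F [ 0.8  0.2 -2.3] w 0.03
[[[-15.71, -5.4, -5.03], np.float64(44.6)]]
[[[-15.71, -5.4, -1.28], np.float64(44.6)]]
```

Call:
carry_out(increments=[[[0, 0, -2.5], 0], [[-0.5, -0.2, -5], 3], [[-3.5, -1.2, -5], 9], [[-6.5, -2.2, -5], 15], [[-9.5, -3.3, -5], 21], [[-12.5, -4.3, -5], 28], [[-15, -5.2, -5], 35], [[-15.7, -5.4, -5], 42], [[-15.7, -5.4, -5], 44.6], [[-15.7, -5.4, -5], 44.6]])

```text
time: 6.22
ee_pos: [0.4256, 0.2915, 0.08]
orientation: [3.021, 0.861, 0.0]
contact_force: [0.7, 0.5, -2.0]
gripper_width: 0.0297
```

```bash
python3 - <<'E'
from h import *
s=manip.read_state(); p,d=manip.snapshot("wrist"); cv2.imwrite("pics/w4.png",p[:,:,::-1]);
p,d=manip.snapshot("scene"); cv2.imwrite("pics/s4.png",p[:,:,::-1]);
print(s["joints"]); arc([122]); plan([.5,.4,.05],0)
E
```

```text
[-0.30727226  0.49824543 -0.53242991  1.96714925  0.35746174  0.76878207
 -2.06267006]
[[[-0.03, 0.03, 3.74], np.float64(0.1)]]
plan [11.98, -5.17, 2.99] -57.9  at [0.426  0.2925 0.0799] [-5.789e+01  3.000e-02] t 6.3167 F [ 0.7  0.  -1.5] w 0.03
```

View pics/s4.png

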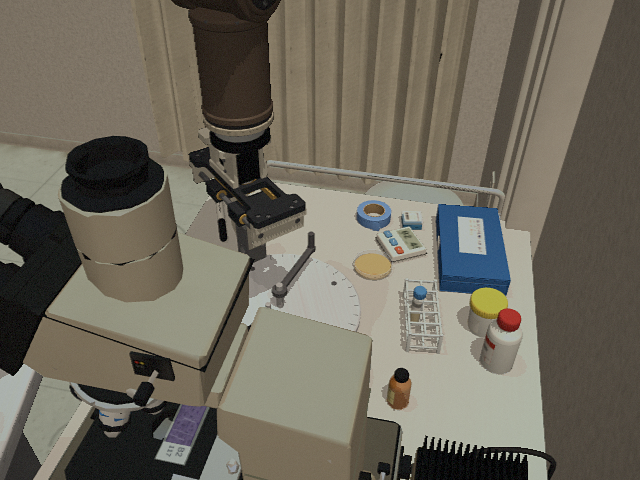

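View pics/w4.png

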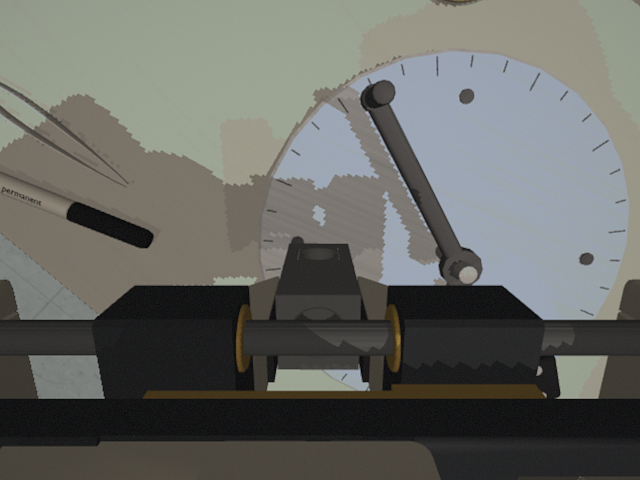

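```bash
python3 - <<'E'
from h import *
im=cv2.imread("pics/w4.png")
s=manip.read_state(); C=cam("wrist",s)
pc=onz(C,467.5,274,.054); post=onz(C,380,92.5,.072);print("pin",pc,"post",post)
for n,u,v in [("h1",466.5,96.5),("h2",586.5,258.5)]:
    p=onz(C,u,v,.012); dd=p[:2]-c0; print(n,p,np.degrees(np.arctan2(dd[1],dd[0])),np.hypot(*dd))
zoom(im,420,230,100,60,8,"w4a.png")
# expected pixels
for t in (28.3,-61.7): print(proj(C,[c0[0]+.09*np.cos(np.radians(t)),c0[1]+.09*np.sin(np.radians(t)),.012]))
print(proj(C,[*c0,.054]))
E
```

```text
pin [0.46824827 0.22839355 0.054     ] post [0.51346827 0.31737584 0.072     ]
h1 [0.54665253 0.27065816 0.012     ] 30.244213982197714 0.09104499244714331
h2 [0.51128535 0.14866163 0.012     ] -60.38137986633947 0.08758237429346225
[471.70357303  98.78503224]
[589.53180812 261.80493254]
[472.73613656 277.86892643]
```

View pics/w4a.png

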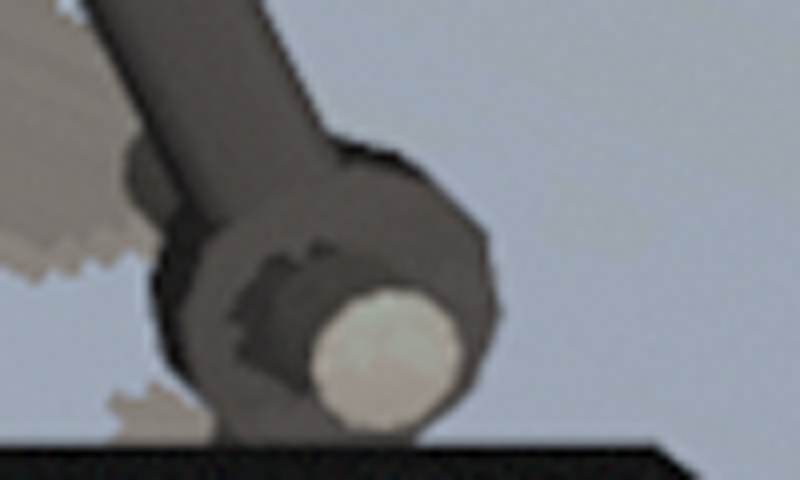

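```bash
python3 - <<'E'
from h import *
c=manip.get_calibration("wrist");T=np.array(c["T_tool_cam"])
def pt(p):
    q=np.linalg.inv(T)@np.r_[p,1]; return np.round([c["cx"]+c["fx"]*q[0]/q[2],c["cy"]+c["fy"]*q[1]/q[2]],1)
for x in (.015,):
  for z in (-.0343,.0297):
    print(x,z,pt([x,-.015,z]),pt([x,.015,z]))
print("bore",pt([.015,0,.0127]),"sock",pt([0,0,-.0343]))
im=cv2.imread("pics/w4.png"); zoom(im,250,230,140,90,5,"w4b.png")
E
```

```text
0.015 -0.0343 [274.5 300.6] [359.9 300.5]
0.015 0.0297 [288.2 247. ] [346.7 247. ]
bore [317.4 257.7] sock [317.3 338.6]
```

View pics/w4b.png

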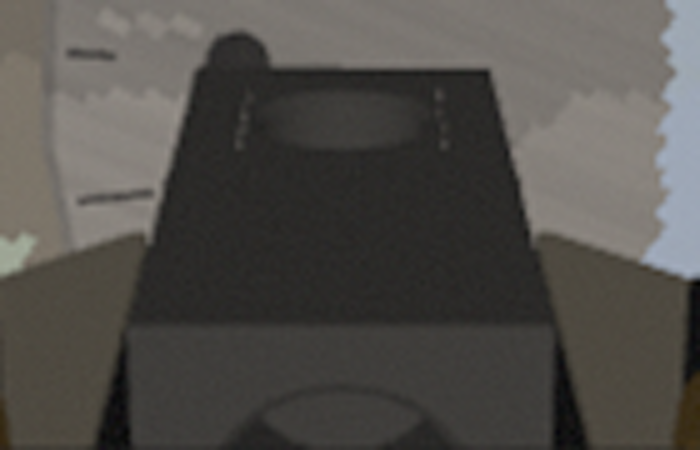

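```bash
python3 - <<'E'
from h import *
im=cv2.imread("pics/w4.png"); zoom(im,430,70,180,210,4,"w4c.png")
s=manip.read_state(); C=cam("wrist",s); du=-1.0
g=cv2.cvtColor(im,cv2.COLOR_BGR2GRAY)
def blob(u,v,r=14):
    w=g[v-r:v+r+1,u-r:u+r+1].astype(float); m=(w<120); yy,xx=np.nonzero(m); return u-r+xx.mean(),v-r+yy.mean(),m.sum()
ps=[]
for u,v in [(466,96),(586,258)]:
    b=blob(u,v); p=onz(C,b[0]+du,b[1],.012); ps.append(p); print(b,p)
pin=onz(C,468.4+du,275.1,.054); print("pin",pin); post=onz(C,379.5+du,92.5,.072); print("post",post)
# centre from two holes at 90deg apart: c = mid rotated
a,b=ps[0][:2],ps[1][:2]; m=(a+b)/2; h=(a-b)/2; 
for sg in(1,-1):
    c=m+sg*np.array([-h[1],h[0]]); print("c from holes",c,[ (np.degrees(np.arctan2(*(q-c)[::-1])),np.hypot(*(q-c))) for q in (a,b)])
for q in(a,b): print(np.degrees(np.arctan2(*(q-pin[:2])[::-1])),np.hypot(*(q-pin[:2])))
# disc edge
for u,v in [(263,262),(628,190)]: 
    p=onz(C,u+du,v,.012); print(np.hypot(*(p[:2]-pin[:2])))
E
```

```text
(np.float64(466.1373626373626), np.float64(95.88461538461539), np.int64(182)) [0.54650524 0.27149746 0.012     ]
(np.float64(585.9788732394367), np.float64(258.5774647887324), np.int64(142)) [0.51074499 0.14942772 0.012     ]
pin [0.46774539 0.22806359 0.054     ]
post [0.51314465 0.31789197 0.072     ]
c from holes [0.46759025 0.22834272] [(np.float64(28.672089170465622), np.float64(0.08994391391694045)), (np.float64(-61.32791082953438), np.float64(0.08994391391694045))]
c from holes [0.58965998 0.19258247] [(np.float64(118.67208917046564), np.float64(0.08994391391694045)), (np.float64(-151.3279108295344), np.float64(0.08994391391694045))]
28.875514355541963 0.08994228679028687
-61.329313433692924 0.08962457998844676
0.11171151773342376
0.11264208698789528
```

View pics/w4c.png

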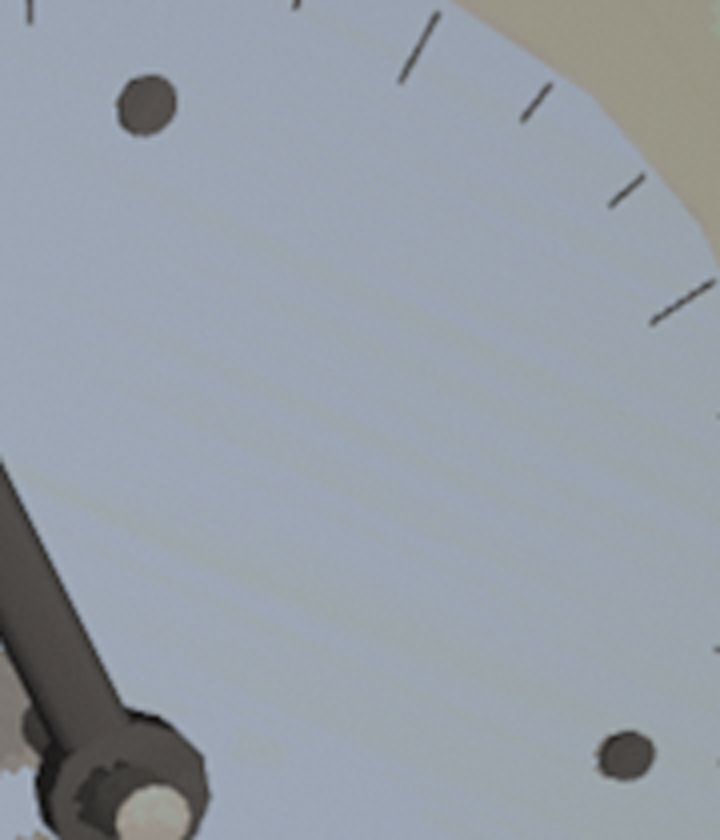

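```bash
sed -i 's/^c0=.*/c0=np.array([.4677,.2277]); Y0=8.45/' h.py; python3 - <<'E'
from h import *
arc([122,122,122,125,128,131,134,137,140])
E
```

```text
[[[0.1, -0.23, 3.74], np.float64(0.1)], [[0.1, -0.23, 3.74], np.float64(0.1)], [[0.1, -0.23, 3.74], np.float64(0.1)], [[-0.31, -0.22, 3.74], np.float64(-2.9)], [[-0.73, -0.19, 3.74], np.float64(-5.9)], [[-1.14, -0.13, 3.74], np.float64(-8.9)], [[-1.55, -0.06, 3.74], np.float64(-11.9)], [[-1.95, 0.04, 3.74], np.float64(-14.9)], [[-2.35, 0.15, 3.74], np.float64(-17.9)]]
```

Call:
carry_out(increments=[[[0.1, -0.2, 2], 0], [[0.1, -0.2, 3.5], 0], [[0, -0.2, 3.7], 0], [[-0.3, -0.2, 3.7], -3], [[-0.7, -0.2, 3.7], -6], [[-1.1, -0.1, 3.7], -9], [[-1.1, -0.1, 3.7], -9]])

```text
time: 6.9
ee_pos: [0.4155, 0.287, 0.0426]
orientation: [2.94, 1.106, -0.002]
contact_force: [0.5, -0.3, -1.8]
gripper_width: 0.03
```

```bash
python3 - <<'E'
from h import *
plan([.5,.4,.0425],0); arc([131,134,137,140,143,146,149,152,155])
E
```

```text
plan [13.81, -2.94, -0.0] -48.8  at [0.4155 0.287  0.0426] [-48.79   0.06] t 6.9 F [ 0.5 -0.3 -1.8] w 0.03
[[[0.05, -0.04, 0.01], np.float64(0.2)], [[-0.36, -0.03, 0.01], np.float64(-2.8)], [[-0.78, -0.0, 0.01], np.float64(-5.8)], [[-1.19, 0.05, 0.01], np.float64(-8.8)], [[-1.6, 0.13, 0.01], np.float64(-11.8)], [[-2.0, 0.22, 0.01], np.float64(-14.8)], [[-2.4, 0.34, 0.02], np.float64(-17.8)], [[-2.79, 0.48, 0.02], np.float64(-20.8)], [[-3.18, 0.63, 0.02], np.float64(-23.8)]]
```

Call:
carry_out(increments=[[[-0.35, 0, 0], -2.8], [[-0.8, 0, 0], -5.8], [[-1.2, 0.05, 0], -8.8], [[-1.6, 0.1, 0], -11.8], [[-2.0, 0.2, 0], -14.8], [[-2.0, 0.2, 0], -14.8]])

```text
time: 7.4
ee_pos: [0.402, 0.2722, 0.0427]
orientation: [2.776, 1.471, -0.001]
contact_force: [-0.1, -0.2, -1.7]
gripper_width: 0.0302
```

```bash
python3 - <<'E'
from h import *
plan([.5,.4,.0425],0); arc([146,149,152,155,158,161,164,167,170,173]); print(manip.read_state()["joints"])
p,d=manip.snapshot("wrist"); cv2.imwrite("pics/w5.png",p[:,:,::-1]);
E
```

```text
plan [16.08, 0.93, 0.01] -34.1  at [0.402  0.2722 0.0427] [-34.14   0.04] t 7.4 F [-0.1 -0.2 -1.7] w 0.0302
[[[-0.01, -0.01, 0.02], np.float64(-0.1)], [[-0.43, 0.0, 0.02], np.float64(-3.1)], [[-0.84, 0.03, 0.02], np.float64(-6.1)], [[-1.26, 0.09, 0.02], np.float64(-9.1)], [[-1.66, 0.17, 0.02], np.float64(-12.1)], [[-2.07, 0.26, 0.02], np.float64(-15.1)], [[-2.47, 0.38, 0.02], np.float64(-18.1)], [[-2.86, 0.52, 0.02], np.float64(-21.1)], [[-3.24, 0.68, 0.02], np.float64(-24.1)], [[-3.62, 0.86, 0.02], np.float64(-27.1)]]
[-0.24290145  0.54229195 -0.61550899  2.06175577  0.49097254  0.68407523
 -1.77642959]
```

View pics/w5.png

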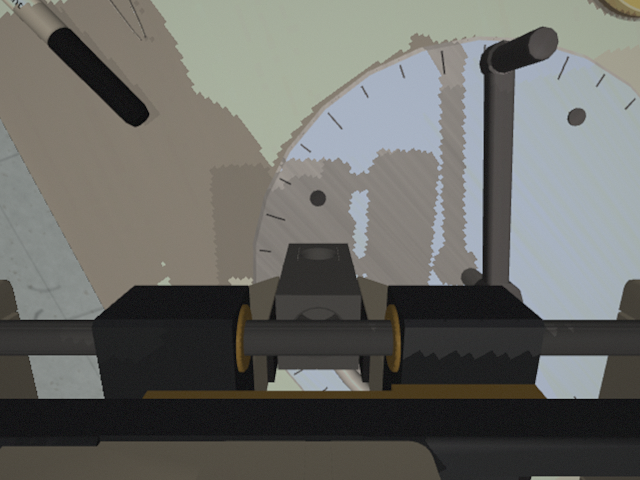

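Call:
carry_out(increments=[[[-0.4, 0, 0], -3], [[-0.8, 0, 0], -6], [[-1.25, 0.1, 0], -9], [[-1.65, 0.15, 0], -12], [[-2.05, 0.25, 0], -15], [[-2.45, 0.4, 0], -18], [[-2.85, 0.5, 0], -21], [[-2.85, 0.5, 0], -21]])

```text
time: 8.12
ee_pos: [0.3905, 0.2458, 0.0427]
orientation: [2.463, 1.95, -0.001]
contact_force: [-0.9, 0.4, -1.7]
gripper_width: 0.0298
```

```bash
python3 - <<'E'
from h import *
plan([.5,.4,.0425],0); arc(range(170,206,4)); print(manip.read_state()["joints"])
p,d=manip.snapshot("wrist"); cv2.imwrite("pics/w6.png",p[:,:,::-1]);
E
```

```text
plan [17.53, 7.13, 0.01] -13.3  at [0.3905 0.2458 0.0427] [-13.25   0.03] t 8.1167 F [-0.9  0.4 -1.7] w 0.0298
[[[-0.44, 0.0, 0.02], np.float64(-3.3)], [[-0.99, 0.05, 0.02], np.float64(-7.3)], [[-1.54, 0.14, 0.02], np.float64(-11.3)], [[-2.08, 0.27, 0.02], np.float64(-15.3)], [[-2.6, 0.44, 0.02], np.float64(-19.3)], [[-3.12, 0.64, 0.02], np.float64(-23.3)], [[-3.62, 0.87, 0.02], np.float64(-27.3)], [[-4.11, 1.14, 0.02], np.float64(-31.3)], [[-4.57, 1.45, 0.02], np.float64(-35.3)]]
[-0.134474    0.54066634 -0.71587453  2.11300391  0.56383631  0.68448504
 -1.46225015]
```

View pics/w6.png

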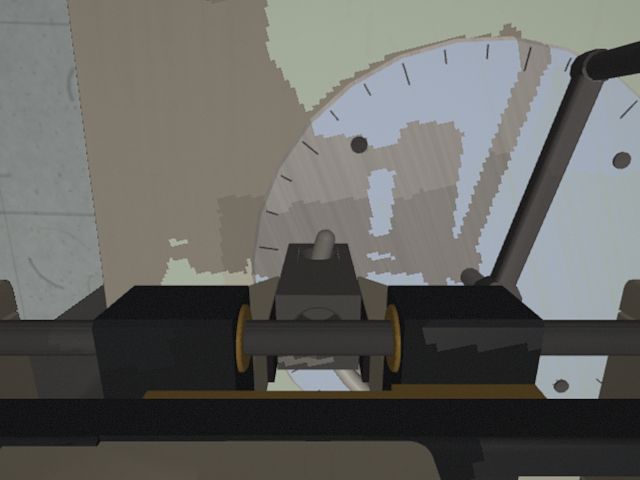

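Call:
carry_out(increments=[[[-0.45, 0, 0], -3.3], [[-1.0, 0.05, 0], -7.3], [[-1.55, 0.15, 0], -11.3], [[-2.1, 0.25, 0], -15.3], [[-2.6, 0.45, 0], -19.3], [[-3.1, 0.65, 0], -23.3], [[-3.6, 0.85, 0], -27.3], [[-4.1, 1.15, 0], -31.3], [[-4.55, 1.45, 0], -35.3]])

```text
time: 8.92
ee_pos: [0.3945, 0.1989, 0.0429]
orientation: [1.755, 2.605, 0.001]
contact_force: [0.1, 0.2, -2.5]
gripper_width: 0.0301
```

```bash
python3 - <<'E'
from h import *
plan([.5,.4,.0425],0); arc([206,210,214,217,220,223,226,228,229.5]); print(manip.read_state()["joints"])
p,d=manip.snapshot("wrist"); cv2.imwrite("pics/w7.png",p[:,:,::-1]);
E
```

```text
plan [14.67, 17.33, 0.05] 22.1  at [0.3945 0.1989 0.0429] [22.07  0.03] t 8.9167 F [ 0.1  0.2 -2.5] w 0.0301
[[[-0.63, -0.06, 0.04], np.float64(-3.9)], [[-1.18, -0.0, 0.04], np.float64(-7.9)], [[-1.72, 0.09, 0.04], np.float64(-11.9)], [[-2.13, 0.19, 0.04], np.float64(-14.9)], [[-2.53, 0.31, 0.04], np.float64(-17.9)], [[-2.92, 0.45, 0.04], np.float64(-20.9)], [[-3.3, 0.6, 0.04], np.float64(-23.9)], [[-3.55, 0.72, 0.04], np.float64(-25.9)], [[-3.74, 0.82, 0.04], np.float64(-27.4)]]
[ 0.07738863  0.57278531 -0.87994536  2.1507143   0.6829877   0.72317336
 -0.87847527]
```

View pics/w7.png

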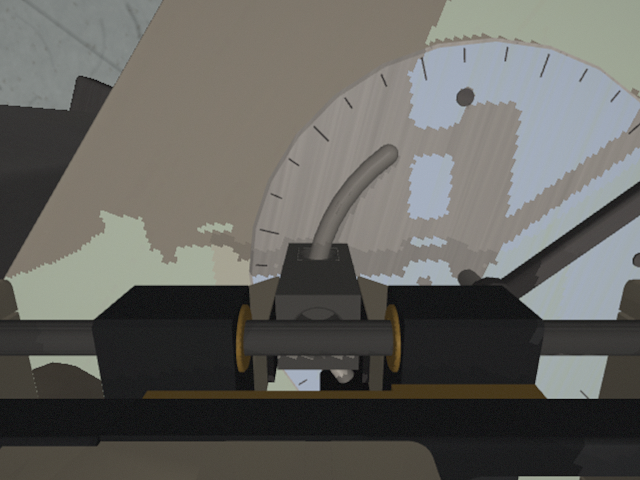

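Call:
carry_out(increments=[[[-0.6, -0.05, 0], -3.9], [[-1.2, 0, 0], -7.9], [[-1.7, 0.1, 0], -11.9], [[-2.15, 0.2, 0], -14.9], [[-2.55, 0.3, 0], -17.9], [[-2.9, 0.45, 0], -20.9], [[-3.3, 0.6, 0], -23.9], [[-3.4, 0.65, 0], -24.9], [[-3.4, 0.65, 0], -24.9]])

```text
time: 9.72
ee_pos: [0.4132, 0.1698, 0.0427]
orientation: [-1.157, -2.92, -0.001]
contact_force: [-0.5, -0.0, -1.0]
gripper_width: 0.0299
```

```bash
python3 - <<'E'
from h import *
plan([.5,.4,.0425],0); arc([227,228,229,230,231]); print(manip.read_state()["joints"])
p,d=manip.snapshot("wrist"); cv2.imwrite("pics/w8.png",p[:,:,::-1]);
E
```

```text
plan [9.44, 22.72, 0.03] 46.8  at [0.4132 0.1698 0.0427] [4.677e+01 2.000e-02] t 9.7167 F [-0.5 -0.  -1. ] w 0.0299
[[[-0.04, 0.01, 0.02], np.float64(-0.2)], [[-0.18, 0.01, 0.02], np.float64(-1.2)], [[-0.31, 0.02, 0.02], np.float64(-2.2)], [[-0.45, 0.02, 0.02], np.float64(-3.2)], [[-0.59, 0.03, 0.02], np.float64(-4.2)]]
[ 0.21973672  0.62733338 -0.98536282  2.13478549  0.76346888  0.78535644
 -0.4435064 ]
```

View pics/w8.png

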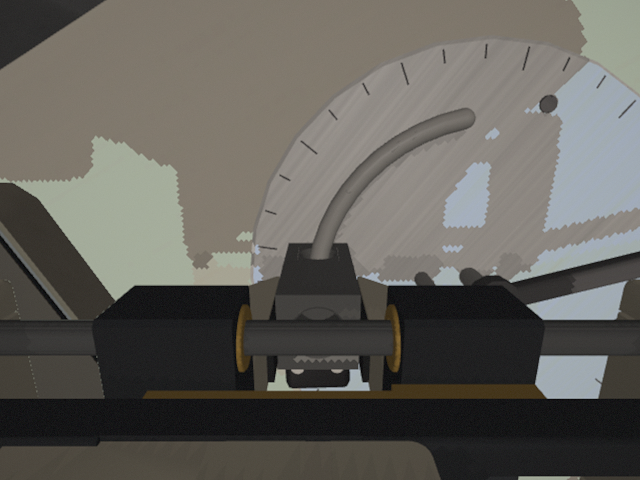

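Push gently to contact, watching the force.

Call:
carry_out(increments=[[[-0.1, 0, 0.05], -0.8], [[-0.2, 0, 0.05], -1.4], [[-0.25, 0, 0.05], -1.8], [[-0.25, 0, 0.05], -1.8]])

```text
time: 10.1
ee_pos: [0.4147, 0.1678, 0.0422]
orientation: [1.106, 2.94, -0.0]
contact_force: [-0.2, -0.2, -0.7]
gripper_width: 0.0299
```

```bash
python3 - <<'E'
from h import *
plan([.5,.4,.0425],0); arc([229,230,231])
E
```

```text
plan [8.89, 23.08, -0.03] 48.8  at [0.4147 0.1678 0.0422] [4.876e+01 1.000e-02] t 10.1 F [-0.2 -0.2 -0.7] w 0.0299
[[[-0.07, 0.06, -0.03], np.float64(-0.2)], [[-0.21, 0.06, -0.03], np.float64(-1.2)], [[-0.35, 0.06, -0.03], np.float64(-2.2)]]
```

Call:
carry_out(increments=[[[-0.1, 0, 0], 0], [[-0.2, 0, 0], 0], [[-0.2, 0, 0], 0]])

```text
time: 10.35
ee_pos: [0.4163, 0.1663, 0.0422]
orientation: [1.107, 2.94, -0.0]
contact_force: [-0.4, 0.2, -1.6]
gripper_width: 0.0299
```

Call:
carry_out(increments=[[[-0.1, 0, 0], 0], [[-0.2, 0, 0], 0], [[-0.2, 0, 0], 0]])

```text
time: 10.6
ee_pos: [0.417, 0.1658, 0.0423]
orientation: [-1.105, -2.94, -0.001]
contact_force: [-2.9, 2.8, 0.2]
gripper_width: 0.0297
```

Call:
carry_out(increments=[[[0.1, 0, 0], 0], [[0.1, 0, 0], 0], [[0.1, 0, 0], 0], [[0.1, 0, 0], 0]], jaw=0)

```text
time: 10.93
ee_pos: [0.4173, 0.1657, 0.0423]
orientation: [1.106, 2.94, 0.0]
contact_force: [0.1, -0.4, -0.1]
gripper_width: 0.0455
```

```bash
python3 - <<'E'
from h import *
plan([.5,.4,.0425],0)
p,d=manip.snapshot("wrist"); cv2.imwrite("pics/w9.png",p[:,:,::-1]);
E
```

```text
plan [9.23, 23.07, -0.02] 48.7  at [0.4173 0.1657 0.0423] [4.875e+01 3.000e-02] t 10.9333 F [ 0.1 -0.4 -0.1] w 0.0455
```

View pics/w9.png

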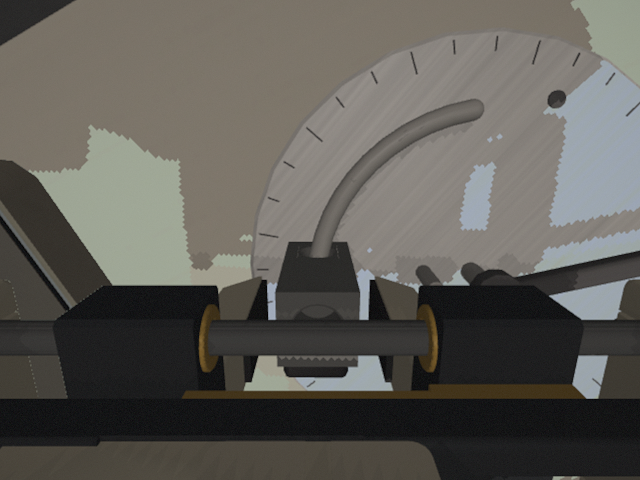

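```bash
python3 - <<'E'
from h import *
plan([.544,.3013,.13],-26.7);plan([.544,.3013,.052],-26.7)
E
```

```text
plan [-0.6, 18.56, -8.77] 75.4  at [0.4172 0.1657 0.0423] [4.875e+01 2.000e-02] t 10.9833 F [-0.1  1.2 -1.4] w 0.0456
plan [-0.59, 18.56, -0.97] 75.4  at [0.4172 0.1657 0.0423] [4.875e+01 2.000e-02] t 10.9833 F [-0.1  1.2 -1.4] w 0.0456
```

Call:
carry_out(increments=[[[0, 0, -2], 0], [[0, 0, -4], 0], [[0, 0, -8], 0], [[0, 0, -10], 0]])

```text
time: 11.32
ee_pos: [0.4172, 0.1668, 0.145]
orientation: [1.105, 2.94, 0.002]
contact_force: [3.1, 0.1, -0.6]
gripper_width: 0.0458
```

```bash
python3 - <<'E'
from h import *
plan([.544,.3013,.13],-26.7);plan([.544,.3013,.052],-26.7)
p,d=manip.snapshot("wrist"); cv2.imwrite("pics/w10.png",p[:,:,::-1]);
E
```

```text
plan [-0.69, 18.47, 1.53] 75.5  at [0.4172 0.1668 0.145 ] [48.82  0.1 ] t 11.3167 F [ 3.1  0.1 -0.6] w 0.0458
plan [-0.68, 18.45, 9.33] 75.5  at [0.4172 0.1668 0.145 ] [48.82  0.1 ] t 11.3167 F [ 3.1  0.1 -0.6] w 0.0458
```

View pics/w10.png

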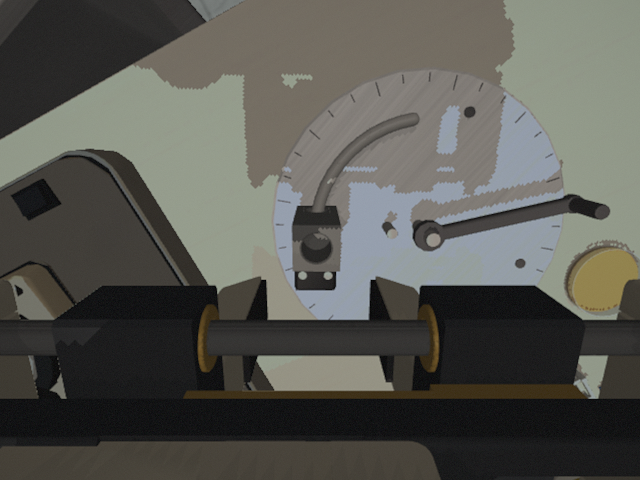

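```bash
python3 - <<'E'
from h import *
s=manip.read_state(); C=cam("wrist",s)
print("pin",onz(C,432,239,.054),"post",onz(C,600,212,.072))
im=cv2.imread("pics/w10.png"); zoom(im,400,170,230,120,3,"w10a.png"); zoom(im,270,190,100,110,5,"w10b.png")
E
```

```text
pin [0.46902705 0.22711796 0.054     ] post [0.51640119 0.31533942 0.072     ]
```

View pics/w10a.png

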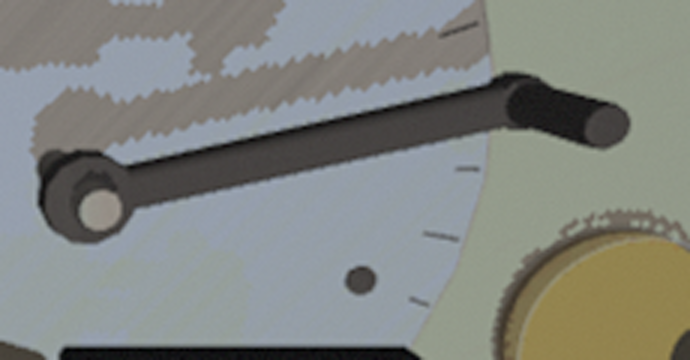

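View pics/w10b.png

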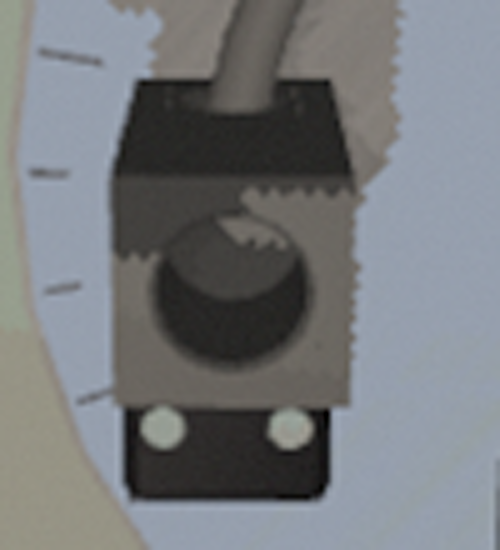

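Call:
carry_out(increments=[[[0, 2, 0], 7], [[-0.1, 4, 0.5], 14], [[-0.2, 6, 1], 21], [[-0.3, 8, 1.5], 28], [[-0.4, 10, 1.5], 35], [[-0.5, 12, 1.5], 42], [[-0.6, 14, 1.5], 49], [[-0.7, 16, 1.5], 56], [[-0.7, 18, 1.5], 63], [[-0.7, 18.5, 1.5], 70]], jaw=-1)

```text
time: 12.2
ee_pos: [0.5456, 0.3027, 0.1271]
orientation: [-2.597, -1.767, -0.003]
contact_force: [0.1, -0.2, 0.2]
gripper_width: 0.0004
```

```bash
python3 - <<'E'
from h import *
plan([.545,.300,.052],-26.7)
E
```

```text
plan [-0.29, 0.04, 7.51] 5.2  at [0.5456 0.3027 0.1271] [-21.55   0.11] t 12.2 F [ 0.1 -0.2  0.2] w 0.0004
```

Call:
carry_out(increments=[[[-0.2, 0, 2], 5], [[-0.2, 0, 4.5], 5], [[-0.2, 0, 6.5], 5], [[-0.2, 0, 7.5], 5], [[-0.2, 0, 7.5], 5]])

```text
time: 12.62
ee_pos: [0.5422, 0.2973, 0.0498]
orientation: [2.667, 1.659, -0.006]
contact_force: [-0.6, -0.3, 0.1]
gripper_width: 0.0008
```

```bash
cat >> h.py <<'E'
def push(thetas,back=24,r=.100,z=.052,s=None):
    s=s or manip.read_state(); M=R.from_rotvec(s["orientation"]).as_matrix(); out=[]
    for t in thetas:
        a=np.radians(t); rh=np.array([np.cos(a),np.sin(a)]); th=np.array([-rh[1],rh[0]])
        p=np.r_[c0+r*rh-back/1000*th,z]
        dd=M.T@(p-np.array(s["ee_pos"]))*100; dy=-((t-90-yaw(s)[0]+180)%360-180)
        out.append([[round(float(x),1) for x in dd],round(float(dy),0)])
    print(out)
E
python3 - <<'E'
from h import *
plan([.545,.300,.052],-26.7); push([60,63,67,71,75,79,83,87,91,95])
s=manip.read_state(); print(s["joints"])
p,d=manip.snapshot("wrist"); cv2.imwrite("pics/w11.png",p[:,:,::-1]);
E
```

```text
plan [0.36, 0.13, -0.22] 0.5  at [0.5422 0.2973 0.0498] [-26.22   0.24] t 12.6167 F [-0.6 -0.3  0.1] w 0.0008
[[[0.3, -0.6, -0.2], 4.0], [[0.4, -1.1, -0.2], 1.0], [[0.6, -1.8, -0.2], -3.0], [[0.7, -2.5, -0.2], -7.0], [[0.7, -3.2, -0.2], -11.0], [[0.7, -3.9, -0.2], -15.0], [[0.7, -4.6, -0.2], -19.0], [[0.6, -5.3, -0.2], -23.0], [[0.5, -6.0, -0.2], -27.0], [[0.3, -6.7, -0.2], -31.0]]
[-0.17054791  0.70632257 -0.6374286   1.7225417   0.51877566  0.89226628
 -1.48713374]
```

View pics/w11.png

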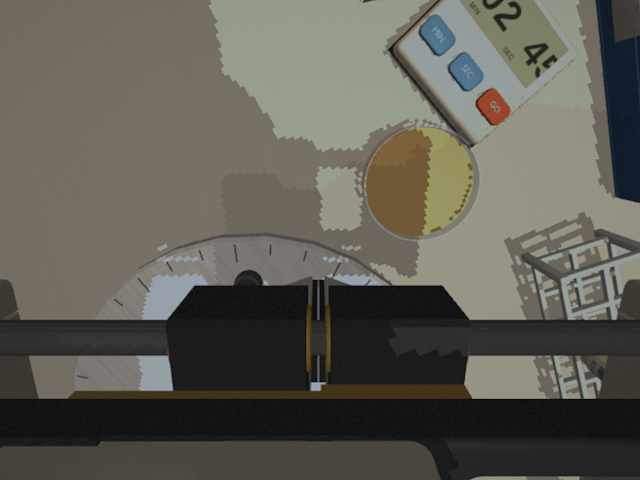

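Call:
carry_out(increments=[[[0.3, -0.6, -0.2], 3], [[0.5, -1.1, -0.2], 1], [[0.6, -1.8, -0.2], -3], [[0.7, -2.5, -0.2], -7], [[0.7, -3.2, -0.2], -11], [[0.7, -3.9, -0.2], -15], [[0.7, -4.6, -0.2], -19], [[0.6, -5.3, -0.2], -23], [[0.5, -6.0, -0.2], -27], [[0.3, -6.7, -0.2], -31]])

```text
time: 13.5
ee_pos: [0.485, 0.3318, 0.0557]
orientation: [2.119, 2.319, 0.004]
contact_force: [0.9, 0.9, 0.3]
gripper_width: 0.0001
```

```bash
python3 - <<'E'
from h import *
plan([.545,.300,.052],-26.7); push(range(97,145,5))
s=manip.read_state(); 
p,d=manip.snapshot("wrist"); cv2.imwrite("pics/w12.png",p[:,:,::-1]);
E
```

```text
plan [-3.71, 5.69, 0.38] 31.9  at [0.485  0.3318 0.0557] [5.16 0.15] t 13.5 F [0.9 0.9 0.3] w 0.0001
[[[-0.1, -0.6, 0.4], -2.0], [[0.0, -1.5, 0.4], -7.0], [[0.1, -2.4, 0.4], -12.0], [[0.1, -3.3, 0.4], -17.0], [[-0.0, -4.2, 0.4], -22.0], [[-0.2, -5.0, 0.4], -27.0], [[-0.5, -5.9, 0.4], -32.0], [[-0.8, -6.7, 0.4], -37.0], [[-1.2, -7.5, 0.4], -42.0], [[-1.6, -8.3, 0.3], -47.0]]
```

View pics/w12.png

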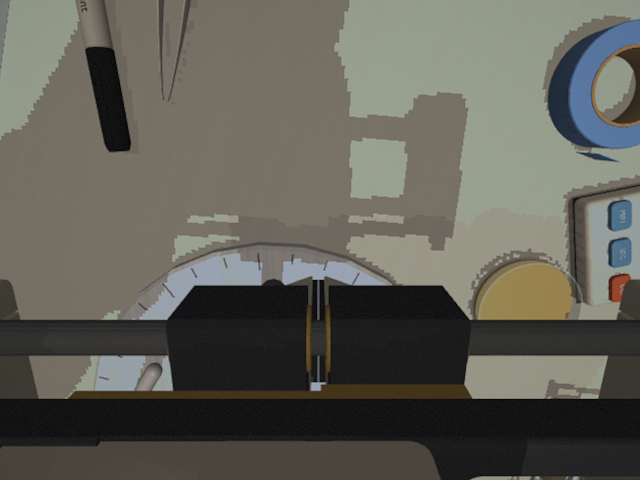

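Call:
carry_out(increments=[[[-0.1, -0.6, 0.3], -2], [[0, -1.5, 0.4], -7], [[0.1, -2.4, 0.4], -12], [[0.1, -3.3, 0.4], -17], [[0, -4.2, 0.4], -22], [[-0.2, -5.0, 0.4], -27], [[-0.5, -5.9, 0.4], -32], [[-0.8, -6.7, 0.4], -37], [[-1.2, -7.5, 0.4], -42], [[-1.6, -8.3, 0.3], -47]])

```text
time: 14.38
ee_pos: [0.4033, 0.3079, 0.0516]
orientation: [1.021, 2.97, 0.001]
contact_force: [0.7, 0.2, -0.4]
gripper_width: 0.0006
```

```bash
python3 - <<'E'
from h import *
plan([.545,.300,.052],-26.7); push(range(145,191,5))
s=manip.read_state();print(s["joints"]) 
p,d=manip.snapshot("wrist"); cv2.imwrite("pics/w13.png",p[:,:,::-1]);
E
```

```text
plan [-11.66, 8.09, -0.03] 78.7  at [0.4033 0.3079 0.0516] [52.04  0.07] t 14.3833 F [ 0.7  0.2 -0.4] w 0.0006
[[[0.1, -0.5, -0.0], -3.0], [[0.2, -1.4, -0.0], -8.0], [[0.3, -2.3, -0.0], -13.0], [[0.2, -3.2, -0.0], -18.0], [[0.1, -4.1, -0.0], -23.0], [[-0.1, -4.9, -0.0], -28.0], [[-0.3, -5.8, -0.0], -33.0], [[-0.6, -6.6, -0.0], -38.0], [[-1.1, -7.4, -0.0], -43.0], [[-1.5, -8.2, -0.0], -48.0]]
[-0.05986979  0.69653399 -0.99713131  1.98718374  0.76690731  0.89034904
 -0.56669004]
```

View pics/w13.png

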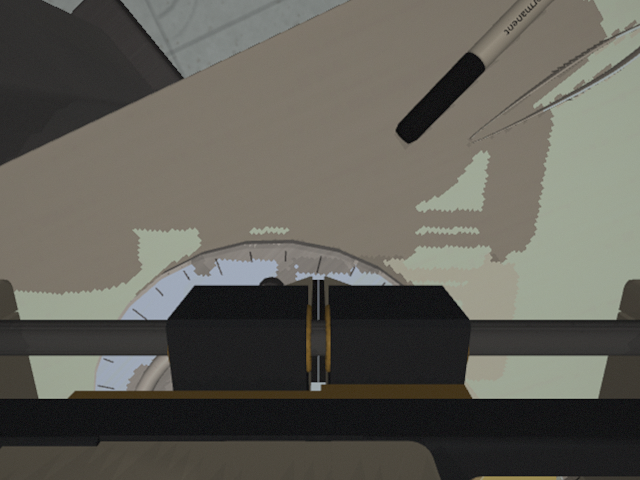

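Call:
carry_out(increments=[[[0.1, -0.5, 0], -3], [[0.2, -1.4, 0], -8], [[0.3, -2.3, 0], -13], [[0.2, -3.2, 0], -18], [[0.1, -4.1, 0], -23], [[-0.1, -4.9, 0], -28], [[-0.3, -5.8, 0], -33], [[-0.6, -6.6, 0], -38], [[-1.1, -7.4, 0], -43], [[-1.5, -8.2, 0], -48]])

```text
time: 15.27
ee_pos: [0.3648, 0.2341, 0.0515]
orientation: [-0.271, 3.129, 0.001]
contact_force: [0.8, -0.1, -0.8]
gripper_width: 0.0004
```

```bash
python3 - <<'E'
from h import *
plan([.545,.300,.052],-26.7); push([192,195,198,201,204,206,207,208,209,210])
s=manip.read_state();print(s["joints"]) 
p,d=manip.snapshot("wrist"); cv2.imwrite("pics/w14.png",p[:,:,::-1]);
E
```

```text
plan [-18.89, 3.39, -0.03] 126.6  at [0.3648 0.2341 0.0515] [9.99e+01 5.00e-02] t 15.2667 F [ 0.8 -0.1 -0.8] w 0.0004
[[[0.1, -0.4, -0.1], -2.0], [[0.1, -0.9, -0.1], -5.0], [[0.2, -1.4, -0.1], -8.0], [[0.2, -2.0, -0.1], -11.0], [[0.3, -2.5, -0.1], -14.0], [[0.2, -2.9, -0.1], -16.0], [[0.2, -3.0, -0.1], -17.0], [[0.2, -3.2, -0.1], -18.0], [[0.2, -3.4, -0.1], -19.0], [[0.2, -3.6, -0.1], -20.0]]
[ 0.16686836  0.71339153 -1.20267068  2.15181567  0.88285743  0.91188596
  0.17169521]
```

View pics/w14.png

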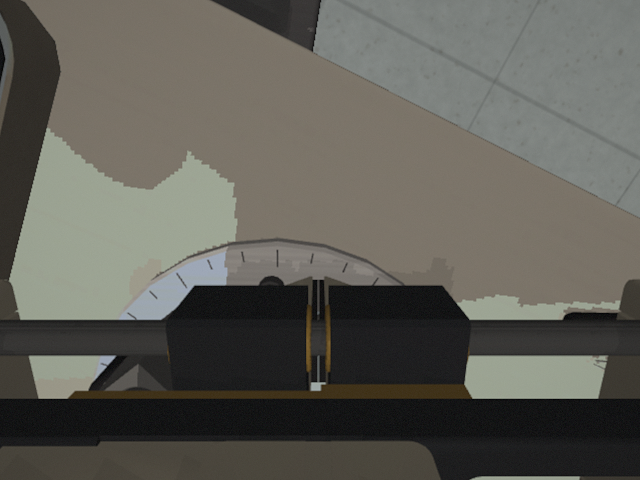

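```bash
python3 - <<'E'
from h import *
plan([.3756,.2037,.052],99.9)
for t in (197,203,208.4):
    a=np.radians(t); P=c0+.1*np.array([np.cos(a),np.sin(a)]); n=np.array([np.cos(np.radians(99.9)),np.sin(np.radians(99.9))])
    plan([*(P+.024*n),.052],99.9)
E
```

```text
plan [-0.6, -2.98, -0.09] 0.3  at [0.3644 0.232  0.051 ] [100.22   0.11] t 15.3167 F [-0.7 -2.4 -0.6] w 0.0003
plan [-0.17, -1.04, -0.1] 0.3  at [0.3644 0.232  0.051 ] [100.22   0.11] t 15.3167 F [-0.7 -2.4 -0.6] w 0.0003
plan [-0.35, -2.07, -0.09] 0.3  at [0.3644 0.232  0.051 ] [100.22   0.11] t 15.3167 F [-0.7 -2.4 -0.6] w 0.0003
plan [-0.6, -2.97, -0.09] 0.3  at [0.3644 0.232  0.051 ] [100.22   0.11] t 15.3167 F [-0.7 -2.4 -0.6] w 0.0003
```

Call:
carry_out(increments=[[[0, -0.5, 0], 0], [[-0.2, -1, 0], 0], [[-0.3, -1.5, 0], 0], [[-0.4, -2, 0], 0], [[-0.4, -2, 0], 0]])

```text
time: 15.73
ee_pos: [0.3723, 0.2143, 0.0511]
orientation: [-0.264, 3.13, -0.001]
contact_force: [0.3, 0.2, -1.0]
gripper_width: 0.0003
```

```bash
python3 - <<'E'
from h import *
plan([.3756,.2037,.052],99.9); print(manip.read_state()["joints"])
E
```

```text
plan [-0.15, -1.1, -0.09] -0.3  at [0.3723 0.2143 0.0511] [9.963e+01 4.000e-02] t 15.7333 F [ 0.3  0.2 -1. ] w 0.0003
[ 0.21670709  0.70964185 -1.20358496  2.16004841  0.88232552  0.90780385
  0.21139578]
```

Call:
carry_out(increments=[[[0, -0.4, 0], 0], [[-0.1, -0.8, 0], 0], [[-0.2, -1.1, 0], 0], [[-0.2, -1.2, 0], 0], [[-0.2, -1.2, 0], 0]])

```text
time: 16.15
ee_pos: [0.3757, 0.2033, 0.0512]
orientation: [0.266, -3.13, 0.0]
contact_force: [-0.4, 0.7, -0.3]
gripper_width: 0.0006
```

Call:
carry_out(increments=[[[0, -0.1, 0], 0], [[0, -0.2, 0], 0], [[0, -0.2, 0], 0]])

```text
time: 16.4
ee_pos: [0.376, 0.2017, 0.0512]
orientation: [-0.267, 3.13, -0.0]
contact_force: [-0.1, 0.5, 1.0]
gripper_width: 0.0001
```

Call:
carry_out(increments=[[[0, -0.1, 0], 0], [[0, -0.2, 0], 0], [[0, -0.2, 0], 0]])

```text
time: 16.65
ee_pos: [0.3762, 0.2008, 0.0514]
orientation: [-0.268, 3.13, 0.003]
contact_force: [-0.7, 5.0, -3.0]
gripper_width: 0.0001
```

Call:
carry_out(increments=[[[0, -0.1, 0], 0], [[0, -0.2, 0], 0], [[0, -0.2, 0], 0]])

```text
time: 16.9
ee_pos: [0.3763, 0.2005, 0.0516]
orientation: [-0.27, 3.13, 0.008]
contact_force: [-1.7, 10.2, -5.0]
gripper_width: 0.0004
```

Call:
carry_out(increments=[[[0, 0.6, 0], 0], [[0, 1.5, 0], 0], [[0, 2, -3], 0], [[0, 2, -7], 0], [[0, 2, -11], 0], [[0, 2, -15], 0], [[0, 2, -15], 0]])

```text
time: 17.48
ee_pos: [0.3749, 0.2211, 0.2078]
orientation: [-0.269, 3.121, 0.004]
contact_force: [1.0, 1.4, 0.1]
gripper_width: 0.0005
```

```bash
python3 - <<'E'
from h import *
plan([.656,.194,.2],-90);plan([.656,.194,.2],90)
s=manip.read_state();print(s["joints"]) 
p,d=manip.snapshot("wrist"); cv2.imwrite("pics/w15.png",p[:,:,::-1]);
p,d=manip.snapshot("top"); cv2.imwrite("pics/t15.png",p[:,:,::-1]);
E
```

```text
plan [-27.22, -7.48, 1.02] -170.2  at [0.3749 0.2211 0.2078] [99.84  0.54] t 17.4833 F [1.  1.4 0.1] w 0.0005
plan [-27.22, -7.48, 1.02] 9.8  at [0.3749 0.2211 0.2078] [99.84  0.54] t 17.4833 F [1.  1.4 0.1] w 0.0005
[ 0.33643355  0.38704855 -1.24381025  1.97750633  0.4258806   1.06563975
  0.64634588]
```

View pics/w15.png

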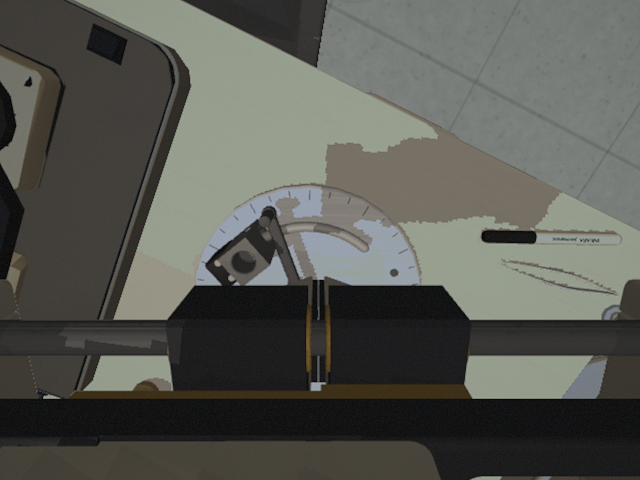

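Call:
carry_out(increments=[[[-2, -0.5, 0], 7], [[-4, -1, 0], 14], [[-6, -1.5, 0], 21], [[-8, -2, 0], 28], [[-10.5, -2.7, -0.5], 35], [[-13, -3.4, -1], 42], [[-16, -4.3, -1.5], 49], [[-19, -5.2, -2], 56], [[-22, -6, -2.5], 63], [[-25, -6.8, -3], 70]], jaw=0)

```text
time: 18.42
ee_pos: [0.6317, 0.1921, 0.2288]
orientation: [-1.584, -2.711, 0.006]
contact_force: [-0.2, 0.1, 0.7]
gripper_width: 0.0461
```

```bash
python3 - <<'E'
from h import *
plan([.656,.194,.22],0)
s=manip.read_state();print(s["joints"]) 
E
```

```text
plan [-1.03, 2.21, 0.87] 29.4  at [0.6317 0.1921 0.2288] [29.42  0.25] t 18.4167 F [-0.2  0.1  0.7] w 0.0461
[ 0.0742578   0.6053575  -0.74985557  1.42453007  0.41733202  1.27876482
 -0.19465057]
```

View pics/t15.png

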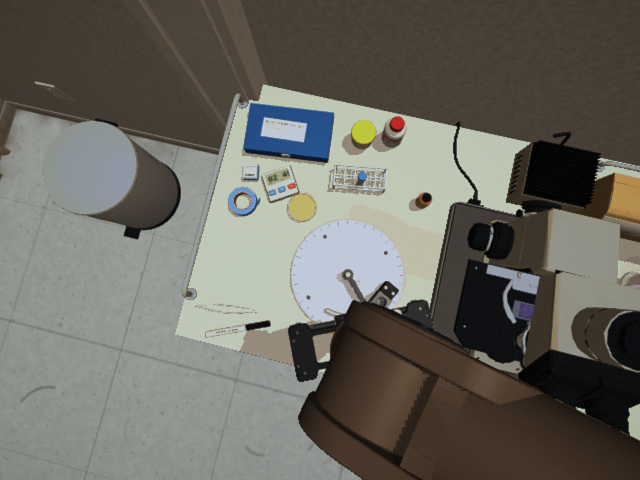

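Call:
carry_out(increments=[[[-0.5, 1, 0.5], 7], [[-1, 2.2, 0.8], 14], [[-1, 2.2, 0.8], 21], [[-1, 2.2, 0.8], 28], [[-1, 2.2, 0.8], 29.4], [[-1, 2.2, 0.8], 29.4]])

```text
time: 18.92
ee_pos: [0.6544, 0.1952, 0.2213]
orientation: [-2.212, -2.23, 0.005]
contact_force: [-0.9, -0.1, 0.4]
gripper_width: 0.0457
```

```bash
python3 - <<'E'
from h import *
plan([.656,.194,.045],0)
s=manip.read_state();print(s["joints"]) 
p,d=manip.snapshot("wrist"); cv2.imwrite("pics/w16.png",p[:,:,::-1]); np.save("pics/w16.npy",d)
hsv=cv2.cvtColor(p,cv2.COLOR_RGB2HSV); m=((abs(hsv[...,0].astype(int)-107)<12)&(hsv[...,1]>120)).astype(np.uint8)
m[:, :200]=0; m[:,440:]=0
n,l,st,ce=cv2.connectedComponentsWithStats(m)
for i in range(1,n):
    if st[i,4]>60: print(st[i],ce[i])
p,d=manip.snapshot("top"); cv2.imwrite("pics/t16.png",p[:,:,::-1])
E
```

```text
plan [-0.09, 0.21, 17.63] 0.5  at [0.6544 0.1952 0.2213] [0.48 0.19] t 18.9167 F [-0.9 -0.1  0.4] w 0.0457
[-0.00364815  0.61485104 -0.61949467  1.37823805  0.35923228  1.2645016
 -0.63657416]
[ 372    0   68  152 7097] [410.02113569  81.81569677]
[311 211  20  22 329] [320.24924012 221.48328267]
```

View pics/w16.png

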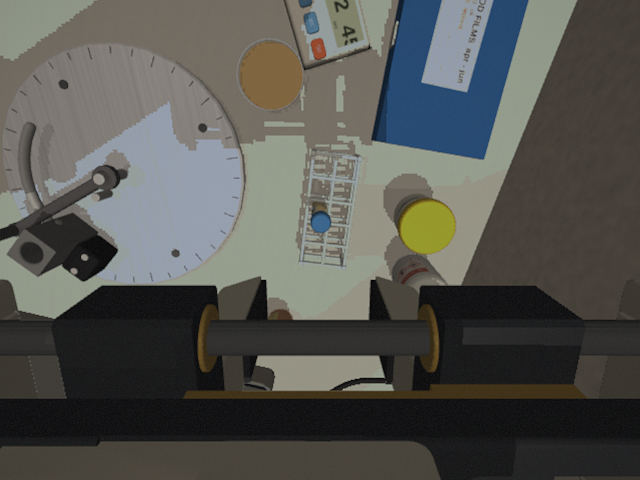

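```bash
python3 - <<'E'
from h import *
im=cv2.imread("pics/t16.png");zoom(im,270,210,150,130,5,"t16a.png")
E
```

```text
(no output)
```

View pics/t16a.png

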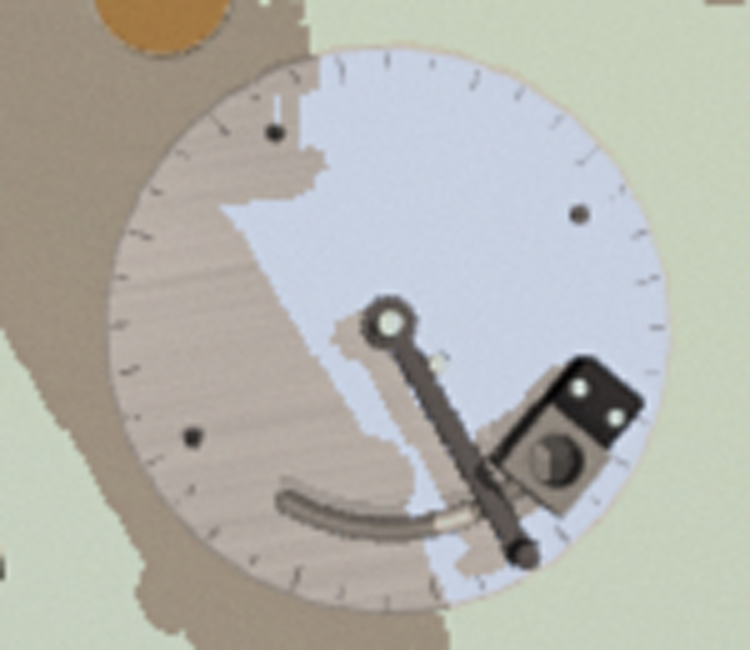

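```bash
python3 - <<'E'
from h import *
C=cam("top"); t2=lambda u,v:((u+.5)/5-.5+270,(v+.5)/5-.5+210)
ct=np.array([.468,.2248]); p=onz(C,*t2(522,552),.072); d=p[:2]-ct; print("bar",p,np.degrees(np.arctan2(d[1],d[0]))%360-8.35-50,2.618*57.3)
p=onz(C,*t2(558,460),.076); print("sock top",p)
s=manip.read_state(); 
from json import dumps
# wrist pose at w16
s={"ee_pos":[.6544,.1952,.2213],"orientation":[-2.212,-2.23,.005]}
Cw=cam("wrist",s); print("cap",onz(Cw,320.5-.8,222,.07)); print("sock",onz(Cw,34,253,.076),"pin",onz(Cw,106,177,.054))
im=cv2.imread("pics/w16.png");zoom(im,290,140,80,135,5,"w16a.png");zoom(im,0,150,160,140,5,"w16b.png")
im=cv2.imread("pics/t16.png")
C=cam("top"); t=lambda u,v:(u,v)
hsv=cv2.cvtColor(im,cv2.COLOR_BGR2HSV); m=((abs(hsv[...,0].astype(int)-107)<12)&(hsv[...,1]>120)).astype(np.uint8); m[:165]=0;m[195:]=0;m[:,345:382][:]=m[:,345:382]; m[:,:345]=0;m[:,382:]=0
y,x=np.nonzero(m); print(len(x),x.mean(),y.mean(),onz(C,x.mean(),y.mean(),.069))
E
```

```text
bar [0.38161221 0.17924802 0.072     ] 149.4525244631476 150.01139999999998
sock top [0.41519937 0.16501055 0.076     ]
cap [0.65518245 0.19432907 0.07      ]
sock [0.41706828 0.16712856 0.076     ] pin [0.47409183 0.22804949 0.054     ]
0 nan nan [nan nan nan]<stdin>:14: RuntimeWarning: Mean of empty slice.
  ret = ret.dtype.type(ret / rcount)
```

View pics/w16a.png

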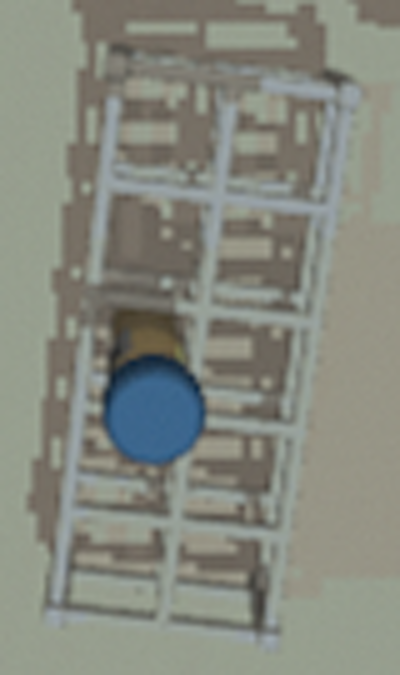

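View pics/w16b.png

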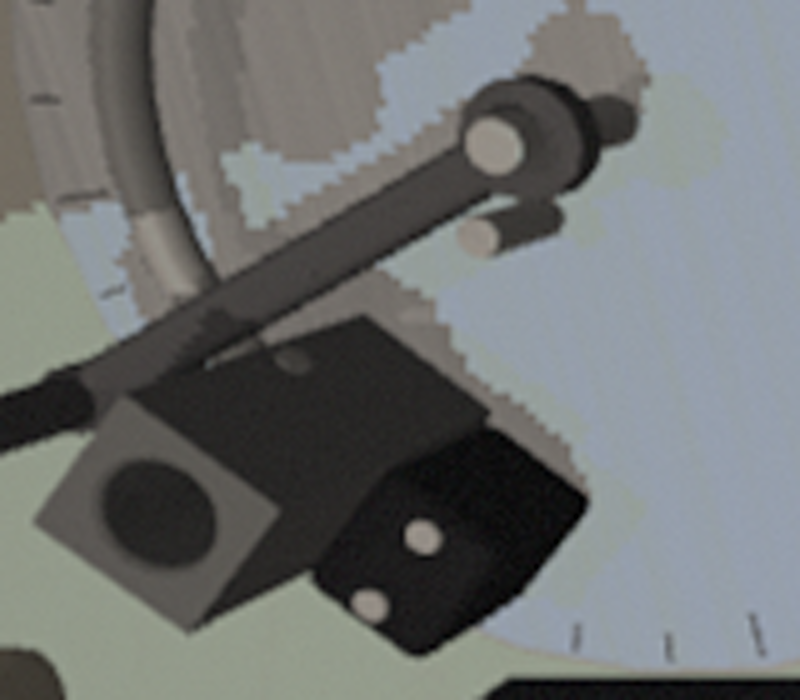

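```bash
python3 - <<'E'
from h import *
plan([.6553,.1945,.046],0.5)
s={"ee_pos":[.4172,.1668,.145],"orientation":[1.105,2.94,.002]}
Cw=cam("wrist",s); print("sock",onz(Cw,315.5,247.9,.076))
E
```

```text
plan [-0.04, 0.09, 17.61] 0.1  at [0.6547 0.1951 0.2221] [0.6  0.11] t 19.0167 F [ 0.8 -0.4 -0.3] w 0.0459
sock [0.41439187 0.16713245 0.076     ]
```

Call:
carry_out(increments=[[[0, 0.1, 4], 0], [[0, 0.1, 8], 0], [[0, 0.1, 11], 0], [[0, 0.1, 14], 0], [[0, 0.1, 16], 0], [[0, 0.1, 17], 0], [[0, 0.1, 17.5], 0], [[0, 0.1, 17.5], 0], [[0, 0.1, 17.5], 0]])

```text
time: 19.77
ee_pos: [0.6569, 0.1956, 0.0494]
orientation: [2.213, 2.229, 0.002]
contact_force: [0.3, 0.8, -0.4]
gripper_width: 0.0457
```

```bash
python3 - <<'E'
from h import *
plan([.6553,.1945,.046],0.5)
p,d=manip.snapshot("wrist"); cv2.imwrite("pics/w17.png",p[:,:,::-1])
p,d=manip.snapshot("scene"); cv2.imwrite("pics/s17.png",p[:,:,::-1]); zoom(p[:,:,::-1],340,180,200,150,4,"s17a.png")
E
```

```text
plan [-0.11, -0.16, 0.34] -0.1  at [0.6569 0.1956 0.0494] [0.4  0.09] t 19.7667 F [ 0.3  0.8 -0.4] w 0.0457
```

View pics/w17.png

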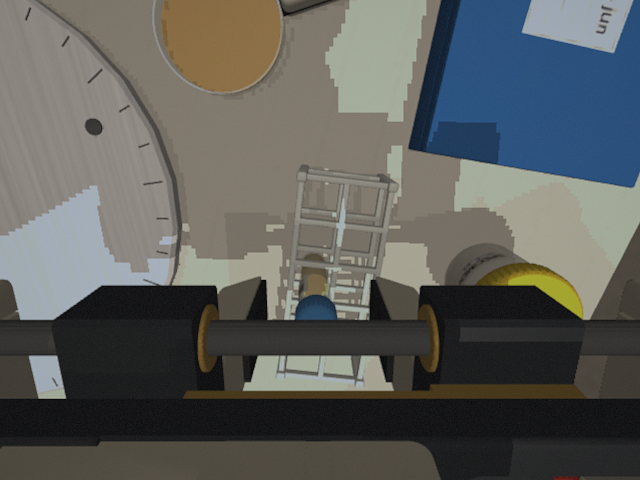

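View pics/s17a.png

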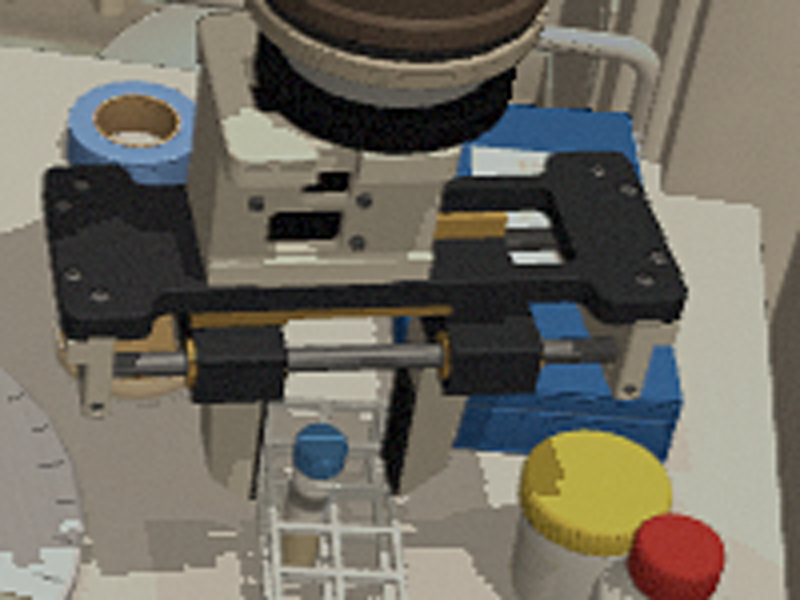

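Call:
carry_out(increments=[[[-0.1, -0.15, 0.3], 0], [[-0.1, -0.15, 0.3], 0], [[-0.1, -0.15, 0.3], 0]])

```text
time: 20.12
ee_pos: [0.6548, 0.194, 0.0456]
orientation: [2.214, 2.228, 0.0]
contact_force: [1.1, 0.1, -0.5]
gripper_width: 0.0459
```

```bash
python3 - <<'E'
from h import *
plan([.6553,.1945,.046],0.5)
s=manip.read_state()
p,d=manip.snapshot("wrist"); cv2.imwrite("pics/w18.png",p[:,:,::-1]); zoom(p[:,:,::-1],270,230,100,100,6,"w18a.png")
C=cam("wrist",s)
for z in (.07,.058,0):
  for k in(-.009,0,.009): print(z,k,proj(C,[s["ee_pos"][0],s["ee_pos"][1]+k,z]))
E
```

```text
plan [0.05, 0.05, -0.04] -0.1  at [0.6548 0.194  0.0456] [0.36 0.03] t 20.1167 F [ 1.1  0.1 -0.5] w 0.0459
0.07 -0.009 [318.05261044 345.69015343]
0.07 0 [318.19455438 325.04790428]
0.07 0.009 [318.3412513  303.71445226]
0.058 -0.009 [318.06226075 330.33495992]
0.058 0 [318.19406911 310.95358411]
0.058 0.009 [318.32996636 290.9709697 ]
0 -0.009 [318.09446813 279.08786271]
0 0 [318.19245777 264.15309323]
0 0.009 [318.29268984 248.87655161]
```

View pics/w18a.png

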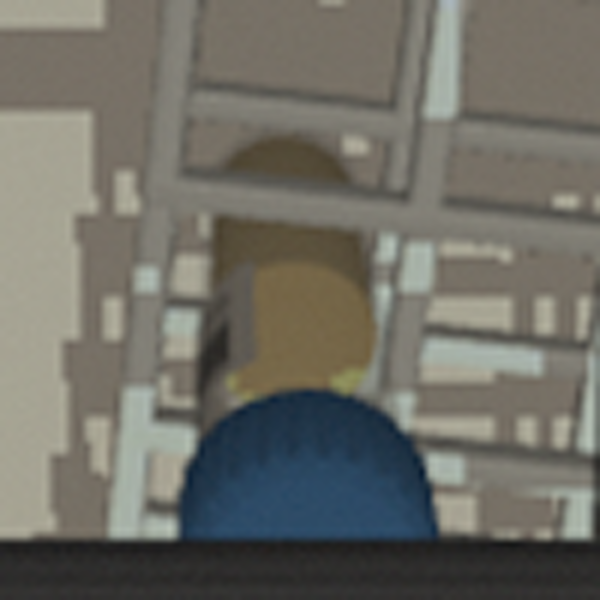

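Call:
carry_out(increments=[[[-0.15, 0.05, 0], 0], [[-0.15, 0.05, 0], 0], [[-0.15, 0.05, 0], 0], [[-0.15, 0.05, 0], 0], [[-0.15, 0.05, 0], 0], [[-0.15, 0.05, 0], 0], [[-0.15, 0.05, 0], 0], [[-0.15, 0.05, 0], 0], [[-0.15, 0.05, 0], 0]], jaw=-1)

```text
time: 20.92
ee_pos: [0.6552, 0.1927, 0.0452]
orientation: [2.214, 2.229, -0.0]
contact_force: [-0.3, 0.0, -0.9]
gripper_width: 0.0157
```

Call:
carry_out(increments=[[[0, 0, -0.5], 0], [[0, 0, -2], 0], [[0, 0, -4], 0], [[0, 0, -7], 0], [[0, 0, -10], 0], [[0, 0, -10], 0], [[0, 0, -10], 0]])

```text
time: 21.5
ee_pos: [0.6566, 0.1936, 0.1489]
orientation: [2.213, 2.227, 0.008]
contact_force: [-0.8, -0.6, -0.3]
gripper_width: 0.0159
```

```bash
python3 - <<'E'
from h import *
s=manip.read_state()
print(s["joints"]);plan([.415,.167,.16],0)
p,d=manip.snapshot("wrist"); cv2.imwrite("pics/w19.png",p[:,:,::-1]); zoom(p[:,:,::-1],270,210,100,130,6,"w19a.png")
C=cam("wrist",s)
zt=s["ee_pos"][2]
for z in (.024,.012,-.046):
  for k in(0,.0075,.009): print(z,k,proj(C,[s["ee_pos"][0],s["ee_pos"][1]+k,z+zt]))
p,d=manip.snapshot("scene"); cv2.imwrite("pics/s19.png",p[:,:,::-1]); zoom(p[:,:,::-1],340,130,200,150,4,"s19a.png")
E
```

```text
[-0.00378422  0.66983211 -0.60145404  1.47001329  0.40161808  1.12081077
 -0.67178144]
plan [-2.5, -24.17, -1.23] 0.4  at [0.6566 0.1936 0.1489] [0.36 0.3 ] t 21.5 F [-0.8 -0.6 -0.3] w 0.0159
0.024 0 [318.47500772 324.43291665]
0.024 0.0075 [318.5994038  306.72323342]
0.024 0.009 [318.62469545 303.12258031]
0.012 0 [318.32470845 310.46817441]
0.012 0.0075 [318.43807523 293.87719175]
0.012 0.009 [318.46109686 290.50802668]
-0.046 0 [317.82533269 264.06972126]
-0.046 0.0075 [317.90435248 251.37867744]
-0.046 0.009 [317.92033561 248.81169299]
```

View pics/w19a.png

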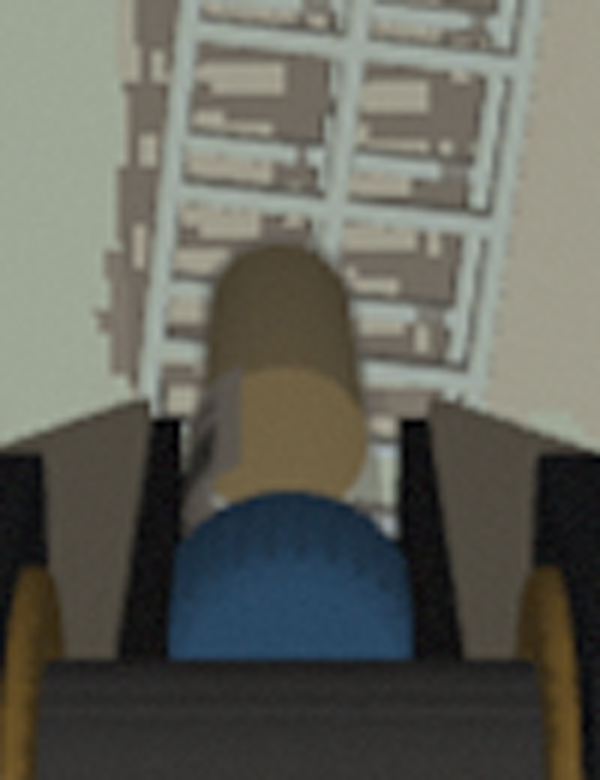

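View pics/s19a.png

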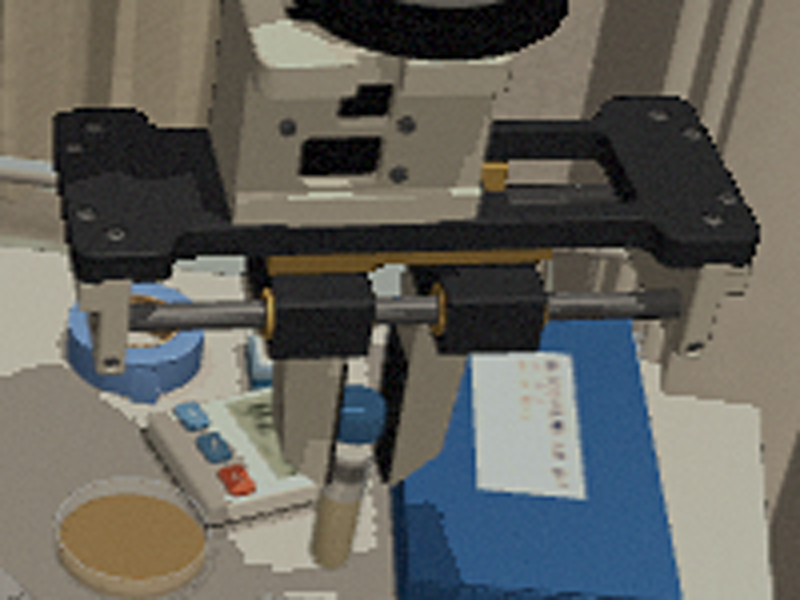

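Call:
carry_out(increments=[[[-0.2, -1.5, -0.5], 0], [[-0.5, -4, -1], 0], [[-0.8, -7, -1], 0], [[-1.1, -10, -1], 0], [[-1.4, -13, -1], 0], [[-1.7, -16, -1], 0], [[-2, -19, -1], 0], [[-2.3, -22, -1], 0], [[-2.5, -23.6, -1], 0], [[-2.5, -24, -1], 0]])

```text
time: 22.43
ee_pos: [0.4117, 0.1649, 0.1544]
orientation: [-2.212, -2.23, 0.006]
contact_force: [0.3, -0.3, -0.4]
gripper_width: 0.0159
```

Call:
carry_out(increments=[[[0, 0, 0.7], 0], [[0, 0, 0.9], 0], [[0, 0, 0.9], 0], [[0, 0, 0.9], 0]])

```text
time: 22.77
ee_pos: [0.4161, 0.1663, 0.1457]
orientation: [-2.214, -2.227, 0.001]
contact_force: [-0.6, -0.3, 0.0]
gripper_width: 0.0154
```

```bash
python3 - <<'E'
from h import *
s=manip.read_state()
print(s["joints"]);plan([.4155,.1668,.14],0.4)
p,d=manip.snapshot("wrist"); cv2.imwrite("pics/w20.png",p[:,:,::-1]); zoom(p[:,:,::-1],250,200,140,140,5,"w20a.png")
C=cam("wrist",s); zt=s["ee_pos"][2]
for k in(0,.0075): print(k,proj(C,[s["ee_pos"][0],s["ee_pos"][1]+k,zt-.046]))
print("socket exp",proj(C,[.4148,.1672,.076]))
E
```

```text
[ 0.08633536  0.33624932 -0.71853824  2.04467558  0.28923411  0.86117813
 -0.78955226]
plan [0.05, -0.06, 0.57] -0.1  at [0.4161 0.1663 0.1457] [0.33 0.06] t 22.7667 F [-0.6 -0.3  0. ] w 0.0154
0 [318.30106218 263.962327  ]
0.0075 [318.37870669 251.27504165]
socket exp [316.22093096 249.76271498]
```

View pics/w20a.png

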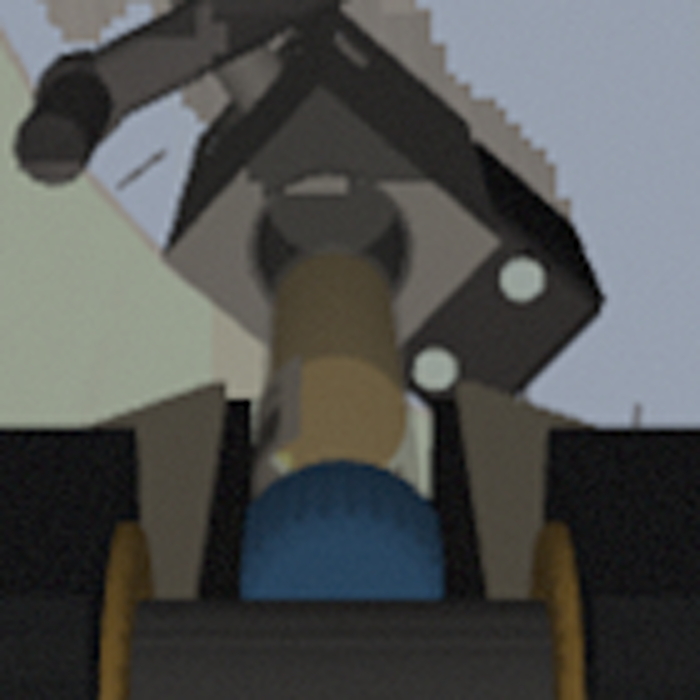

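Call:
carry_out(increments=[[[0.08, -0.1, 0.5], 0], [[0.08, -0.1, 1.2], 0], [[0.08, -0.1, 1.8], 0], [[0.08, -0.1, 2.2], 0], [[0.08, -0.1, 2.2], 0]])

```text
time: 23.23
ee_pos: [0.4137, 0.1666, 0.1231]
orientation: [-2.214, -2.228, 0.003]
contact_force: [0.4, -0.5, -0.3]
gripper_width: 0.0157
```

```bash
python3 - <<'E'
from h import *
s=manip.read_state()
plan([.4151,.1671,.0932],0.4)
p,d=manip.snapshot("wrist"); zoom(p[:,:,::-1],250,200,140,140,5,"w21a.png")
E
```

```text
plan [0.05, 0.14, 2.99] -0.0  at [0.4137 0.1666 0.1231] [0.38 0.11] t 23.2333 F [ 0.4 -0.5 -0.3] w 0.0157
```

View pics/w21a.png

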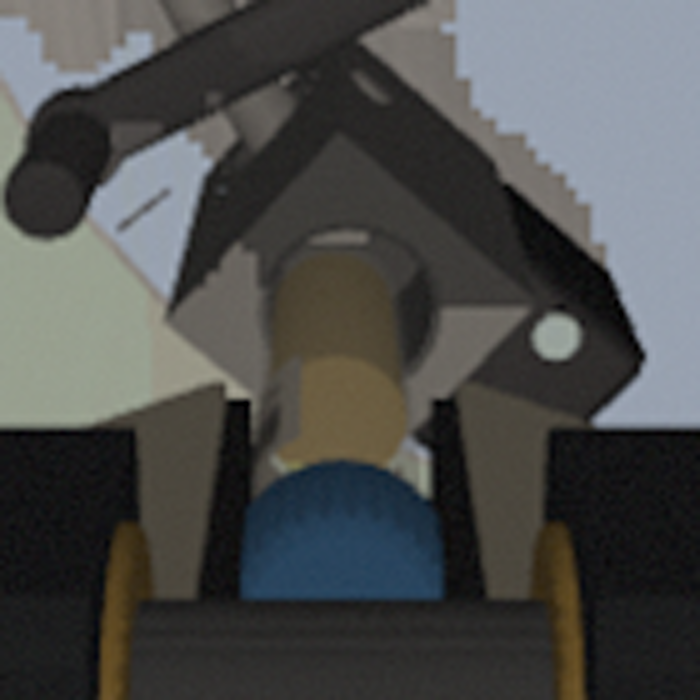

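Call:
carry_out(increments=[[[0.03, 0.12, 0], 0], [[0.03, 0.12, 0], 0], [[0.03, 0.12, 0.6], 0], [[0.03, 0.12, 1], 0], [[0.03, 0.12, 1], 0]])

```text
time: 23.7
ee_pos: [0.4153, 0.1669, 0.1135]
orientation: [-2.214, -2.228, 0.001]
contact_force: [-0.2, 0.8, -0.9]
gripper_width: 0.0157
```

```bash
python3 - <<'E'
from h import *
s=manip.read_state()
plan([.4151,.1671,.0932],0.4)
p,d=manip.snapshot("wrist"); zoom(p[:,:,::-1],250,200,140,140,5,"w22a.png")
E
```

```text
plan [0.02, -0.02, 2.03] -0.0  at [0.4153 0.1669 0.1135] [0.35 0.05] t 23.7 F [-0.2  0.8 -0.9] w 0.0157
```

View pics/w22a.png

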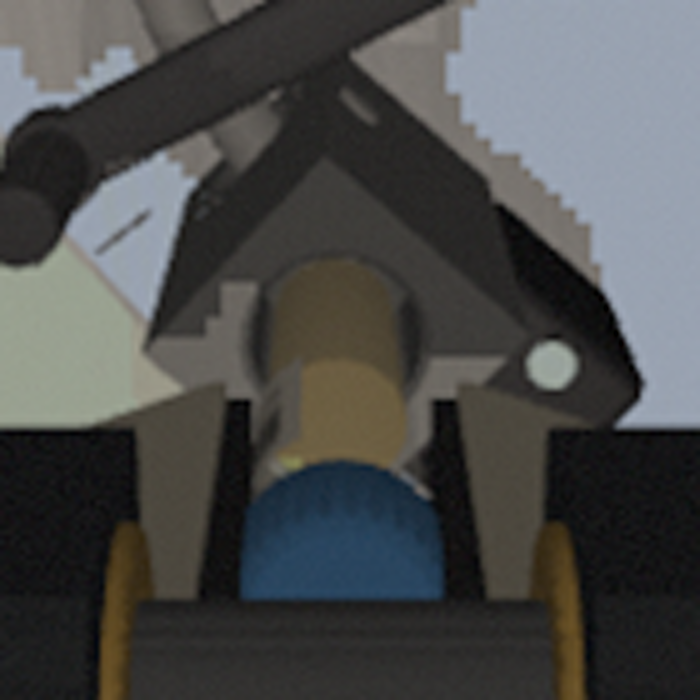

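Call:
carry_out(increments=[[[-0.05, 0, 0.5], 0], [[-0.05, 0, 1], 0], [[-0.05, 0, 1.5], 0], [[-0.05, 0, 1.8], 0], [[-0.05, 0, 1.8], 0]])

```text
time: 24.17
ee_pos: [0.4151, 0.1665, 0.0954]
orientation: [-2.214, -2.228, 0.002]
contact_force: [-0.6, -0.8, -0.3]
gripper_width: 0.0158
```

```bash
python3 - <<'E'
from h import *
s=manip.read_state()
plan([.4151,.1671,.0932],0.4)
p,d=manip.snapshot("wrist"); zoom(p[:,:,::-1],250,200,140,140,5,"w23a.png")
E
```

```text
plan [0.06, -0.0, 0.22] -0.0  at [0.4151 0.1665 0.0954] [0.37 0.08] t 24.1667 F [-0.6 -0.8 -0.3] w 0.0158
```

View pics/w23a.png

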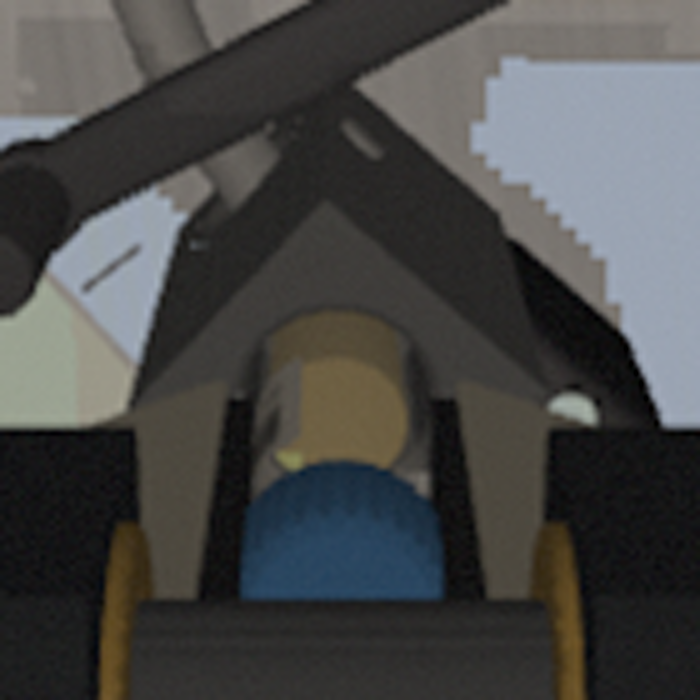

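Call:
carry_out(increments=[[[-0.03, 0, 0.15], 0], [[-0.03, 0, 0.2], 0], [[-0.03, 0, 0.2], 0]])

```text
time: 24.47
ee_pos: [0.4156, 0.1664, 0.0942]
orientation: [2.214, 2.228, 0.0]
contact_force: [0.1, 0.4, -0.3]
gripper_width: 0.0155
```

Call:
carry_out(increments=[[[0, 0, 0], 0], [[0, 0, 0], 0], [[0, 0, 0], 0]], jaw=-0.5)

```text
time: 24.72
ee_pos: [0.4157, 0.1665, 0.0943]
orientation: [2.214, 2.228, 0.0]
contact_force: [0.2, 0.3, -0.2]
gripper_width: 0.0223
```

```bash
python3 - <<'E'
from h import *
s=manip.read_state()
plan([.4151,.1671,.0932],0.4)
p,d=manip.snapshot("wrist"); zoom(p[:,:,::-1],250,200,140,140,5,"w24a.png")
E
```

```text
plan [0.06, -0.06, 0.11] -0.0  at [0.4157 0.1665 0.0943] [0.36 0.02] t 24.7167 F [ 0.2  0.3 -0.2] w 0.0223
```

View pics/w24a.png

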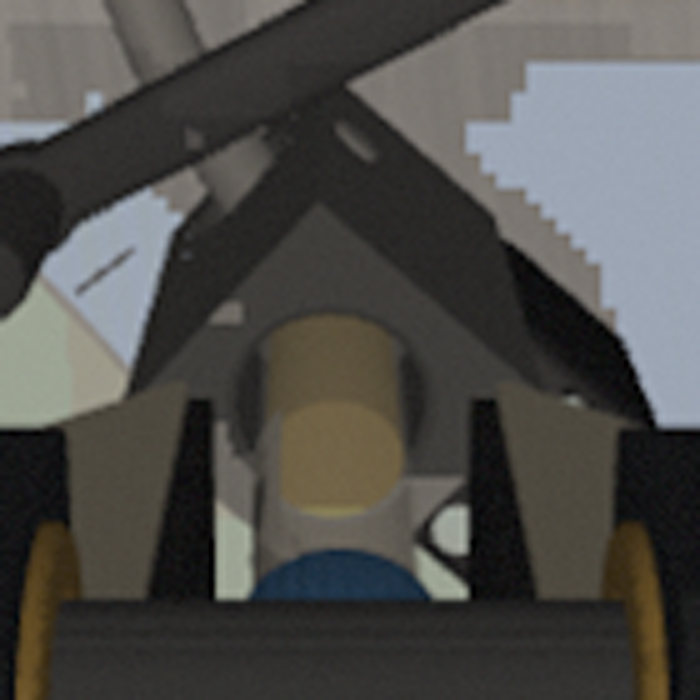

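Call:
carry_out(increments=[[[0, 0, 0], 0], [[0, 0, 0], 0], [[0, 0, 0], 0], [[0, 0, 0], 0], [[0, 0, 0], 0]], jaw=0)

```text
time: 25.18
ee_pos: [0.4156, 0.1664, 0.0942]
orientation: [2.214, 2.229, -0.0]
contact_force: [0.2, 0.7, -0.5]
gripper_width: 0.0454
```

Call:
carry_out(increments=[[[0, 0, -0.5], 0], [[0, 0, -1.5], 0], [[0, 0, -3], 0], [[0, 0, -5], 0], [[0, 0, -7], 0], [[0, 0, -10], 0], [[0, 0, -13], 0], [[0, 0, -13], 0]])

```text
time: 25.85
ee_pos: [0.4177, 0.1685, 0.23]
orientation: [2.211, 2.227, 0.012]
contact_force: [0.7, 1.1, 0.2]
gripper_width: 0.0461
```

```bash
python3 - <<'E'
from h import *
s=manip.read_state()
plan([.55,.30,.25],0.4)
p,d=manip.snapshot("wrist"); cv2.imwrite("pics/w25.png",p[:,:,::-1])
E
```

```text
plan [13.07, 13.33, -1.86] 0.0  at [0.4177 0.1685 0.23  ] [0.4  0.47] t 25.85 F [0.7 1.1 0.2] w 0.0461
```

View pics/w25.png

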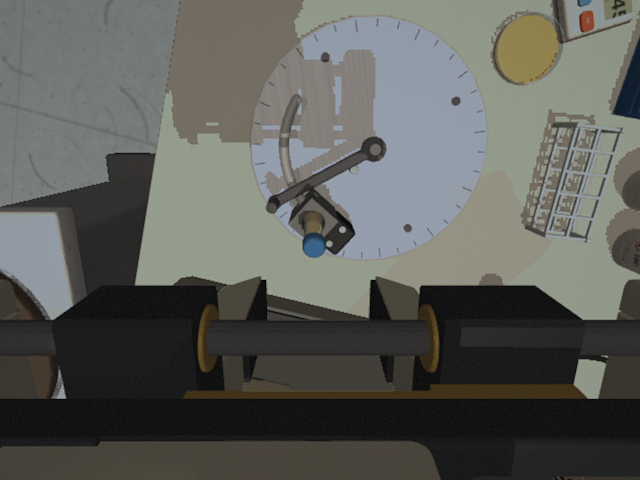

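Call:
carry_out(increments=[[[0, 3, -1], 0], [[0, 7, -2], 0], [[0, 11, -2], 0], [[0, 15, -2], 0], [[0, 19, -2], 0], [[0, 23, -2], 0], [[0, 24, -2], 0], [[0, 24, -2], 0]])

```text
time: 26.57
ee_pos: [0.6577, 0.167, 0.2419]
orientation: [-2.216, -2.225, 0.002]
contact_force: [-0.3, 0.3, -0.6]
gripper_width: 0.046
```

```bash
python3 - <<'E'
from h import *
s=manip.read_state(); plan([.55,.30,.25],0.4)
p,d=manip.snapshot("wrist"); cv2.imwrite("pics/w26.png",p[:,:,::-1])
p,d=manip.snapshot("top"); im=p[:,:,::-1]; cv2.imwrite("pics/t26.png",im); zoom(im,270,170,180,170,4,"t26a.png")
W=depthpts(cam("top"),d); hsv=cv2.cvtColor(p,cv2.COLOR_RGB2HSV); m=((abs(hsv[...,0].astype(int)-107)<12)&(hsv[...,1]>120)); m[:260]=0;m[320:]=0;m[:,:350]=0;m[:,410:]=0
y,x=np.nonzero(m); print(len(x),x.mean(),y.mean(),np.nanmedian(W[m],0),np.nanmax(W[m][:,2]))
C=cam("top"); print(onz(C,x.mean(),y.mean(),.117))
E
```

```text
plan [13.34, -10.71, -0.79] -0.2  at [0.6577 0.167  0.2419] [0.24 0.13] t 26.5667 F [-0.3  0.3 -0.6] w 0.046
74 388.02702702702703 301.6081081081081 [0.41590241 0.15744547 0.11718234] 0.12109332825683594
[0.41648425 0.15748866 0.117     ]
```

View pics/t26a.png

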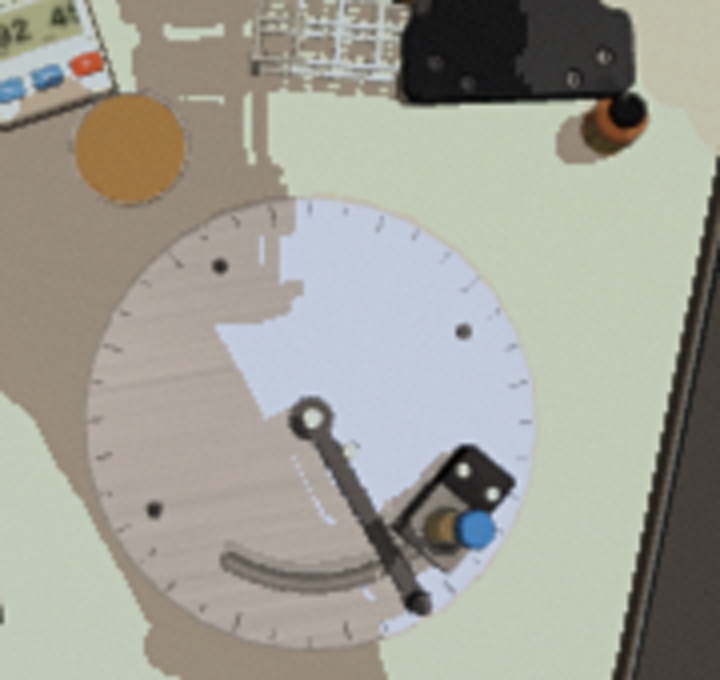

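View pics/w26.png

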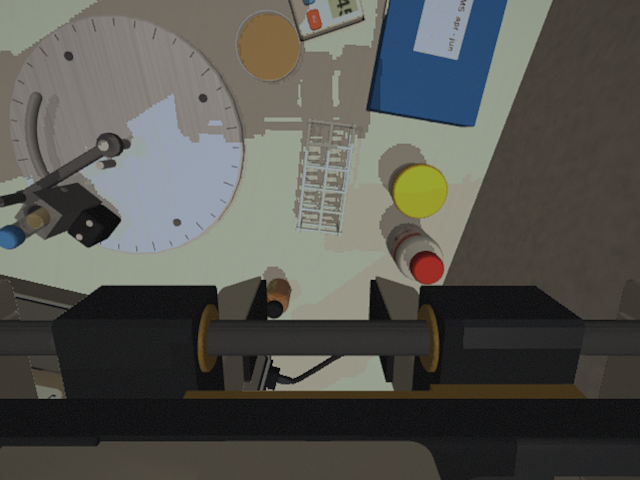

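```bash
python3 - <<'E'
from h import *
s=manip.read_state(); print(s["time"],np.abs(s["qvel"]).max())
print(manip.close_job())
E
```

```text
26.6667 0.03420268196989227
the job is handed in; nothing more can be done
None
```

I threaded the carrier onto the rod, slid it round to the stop block and let go. I then pushed the retaining bar round to its stop, set the capped tube down in the carrier's socket, and handed the job in at about 26.7 s of the 72 s. No verdict is given.

Last checks before handing in:
- **Carrier:** the arm met about 4 N of resistance at the block, so I stopped pushing and released it. The pictures show it upright against the block with the rod through it.
- **Bar:** it met a firm stop at about 10 N, and in the top view it stands at about 149.5° (2.61 rad; the limit is 2.55). The post had not moved in the final picture.
- **Tube:** the cap top reads about 117 mm, against 118 mm expected when fully down. It leans roughly 0.11 rad in the socket, which is within the 0.25 allowed.
- **Bystanders:** the dish is unmoved to within about 1 mm. The oil bottle looks undisturbed, but I did not measure it.
- **Robot:** the open gripper stood clear of everything.

Two readings disagreed:
- **Disc position:** the top and wrist cameras differed by about 3 mm. I went with the wrist camera, after checking it against the carrier in the gripper, and the carrier went on with no contact force.
- **Tube grip:** the fingers closed to about 15.7 mm rather than the cap's 18 mm, so they probably held the tube's body. It did not slip.

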